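# Unscrew the canister and pack away the oat bake

## Robot

A 6-joint arm with a two-finger parallel gripper is mounted at the origin on the work surface. World frame = base frame: x ahead of the robot, y to its left, z up, the work surface at z = 0. Lengths are in m, angles in rad, forces in N, time in s.
With the tool pointing down it reaches from about 0.35 to 0.775 m from the base axis. Payload 7.3 kg.
Tool frame: the origin (TCP) lies at the very end of the fingers, on their centre line; the grasp point (between the pads) lies 19 mm behind it; z points along the fingers, y is the direction in which the jaws open and shut (so a half turn about z gives the same grasp; the last joint's range is limited). The gripper opens to 92 mm and grips with 3 to 60 N. Pads are 19 mm wide; open, the fingers measure 130 mm over their backs; the gripper's body (75 mm by 190 mm) begins 47 mm behind the grasp point.
Start: joints at [1.204, 0.342, 1.524, -0, 1.275, -0.146], TCP at [0.115, 0.512, 0.227] pointing down, gripper open.
Joint ranges: [-2.53, 2.53], [-0.77, 2.02], [0.04, 2.7], [-1, 4.14], [0.28, 2.66], [-3.11, 3.11]. Speed limits (rad/s): [2.57, 2.57, 3.14, 3.14, 3.14, 3.14].

## Interface

Orientations are given as [roll, pitch, yaw] about the fixed x, y, z axes, in that order (R = Rz(yaw) Ry(pitch) Rx(roll)).
In Python, from cell import robot gives the robot as it stands. The module is installed in compiled form; this text tells all that it offers.
- The arm moves only by the tool carry_out, never from a script. Its argument "series" is a list of rows, each an object with "jaw": the opening in per cent of the stroke, from 0 (shut) to 100 (fully open); "travel": the shift along the tool's x, y, z in units of 60 mm (1.0 is 60 mm), a list of three; "twist": the turn about the tool's z in units of 6 degrees (1.0 is 6 degrees). A call has 1 to 8 rows; each row shifts and turns the commanded pose from where the row before left it, along the tool's axes as they then stand; what a row does not reach is not made up. A row lasts 1/8 s, in which the tool goes at most 62.5 mm and 10.7 degrees, less where a joint would pass 70% of its speed; a pose out of reach is approached as far as the arm can. A call is refused whole if a number of a shift passes 1 or a number of a turn 1, either way. A call with a gripper value outside its range is refused whole. The fingers move at their own pace and stop on an object; "squeeze" is the grip in N (left out, the last holds). Time passes only in rows, so rows that do not move let the fingers close. It gives the time, the measured TCP pose, the force and the opening at its end, in the units of the state.
- robot.observe(): the state, without advancing time (a new reading comes with each control period).
- robot.read_camera(name): name is "side" or "top" or "wrist"; returns the picture (384x512x3 uint8, blue, green, red); there is no depth.
- robot.calibration(name): a dict with "intrinsics" (3x3 intrinsics, pixels), "cam_to_world" (4x4, takes a point from camera to world coordinates); the wrist camera has in their place "tool_from_camera" (4x4, takes a point from camera to tool coordinates, whose origin is the TCP and whose axes are the flange's). Camera axes: x right, y up, looking along -z (the intrinsics and any distortion apply to the point x, -y, -z); pixel columns grow to the right and rows downward; lengths in m; the calibration is good to about 2 mm. A picture is of the moment at which its call begins: read the wrist's pose just before it. calibration takes no time and is no camera call.
- robot.hand_in(): hands the job in, once; it reports no verdict.
Trained networks look in the newest picture that a camera, given by its name, has taken for a name from the list of things; names that differ only in an ending like _2 or _b are one class to them, and where a whole thing is asked for, a point or a joint stands for the part that bears it (a point fixed in the world has none). Each returns a list of dicts, best first, with "score" (0 to 1); they miss things now and then, are a little off and sometimes report something else, mostly with a low value. They report only what shows in the picture. A call takes as long as a camera call. They do not tell look-alikes from the thing itself.
- robot.regions_of(camera, query): "pixels" (384x512 bool, what is visible of it) and "xy" ([column, row] in pixels, amid what is visible of it).
The state is a dict: "time": time; "qpos": joint angles; "qvel": joint speeds; "joint_efforts": joint torques, N m; "tool_pos": TCP position; "tool_rot": TCP orientation; "contact_force": force on the tool from outside, world axes, zero at the start; "torque": the same for the moment, N m; "opening": finger opening in m.
Only numpy, scipy, OpenCV 4.12 (cv2) and the standard library are available. Lean on these libraries where they do the work, as an engineer would, in place of code of your own. Each camera call takes 0.05 s, during which the arm holds its last target. There are 200 camera calls.

## Task

Pack away the bake: unscrew the lid of the white storage canister, twist by twist until it lifts free, and stand it on the round wooden board. Put every round biscuit from the tray into the canister and every oblong bar into the loaf tin, and when all are sorted set the lid back over the canister's mouth, level and centred, just resting loosely so the bake can breathe. Leave the paper cup and the jam jar standing where they are.

Things in the scene. Friction and masses are not known exactly. Their poses are not given: they have to be found in the camera images.
- canister: white storage canister fixed to the worktop in a low steel frame (it cannot turn or shift): square body 164 x 164 mm (172 over the frame), 62 mm high, round neck above it, rim 98 mm above the worktop; cavity 120 mm in diameter, floor 6 mm above the worktop. Origin: centre of its underside, z up. Canister, tin and board swap places between starts
- canister_mouth (a point): centre of the canister's mouth at rim height, 98 mm above the worktop. The neck is 130 mm in diameter, its top 7 mm tapering to 124 mm to guide the lid; it carries a coarse right-hand thread out to 146 mm, so the lid unscrews anticlockwise seen from above, climbing 24 mm per full turn
- lid: grey screw lid, 0.22 kg, 158 mm in diameter, open below, skirt 35 mm deep, flat top 39.5 mm above its origin. Origin: centre of the skirt's lower edge, z up. Starts screwed tight, origin 65.5 mm above the worktop; free after about 3.9 rad anticlockwise, 15 mm higher, then lifts straight off. Put back loosely it rests on the thread, origin about 78 to 88 mm above the worktop
- lid_knob (a point): on the lid's axis, 56 mm above the lid's origin: the height to grip the round fluted knob, 60 mm in diameter, 28.5 mm high, that stands on the lid (top 68 mm above the origin). A springy rubber seal under the skirt makes the first quarter turn stiff, about 1 N m. Skirt inside 151 mm in diameter, with three small lugs at its lower edge reaching in to 136 mm
- board: round wooden board, 168 mm in diameter, 14 mm thick, fixed to the worktop. Origin: centre of the underside; the lid stands on its top, 14 mm above the worktop
- tin: open aluminium loaf tin fixed on the worktop, 230 x 120 mm outside, 70 mm high, walls and floor 4 mm. Origin: centre of the underside; x along its length, y across it
- tray: white baking tray on a wire rack, fixed, 280 x 340 mm (x by y), covered with baking paper; the surface the bake lies on is 24 mm above the worktop and the lip round it ends 32 mm above the worktop. Origin: centre of the rack's underside on the worktop; z up. The bake starts on the tray in two rows, some places empty
- round1: round oat biscuit, 60 mm in diameter, 20 mm thick, about 40 g, rough brown top; goes into the canister. Origin: centre of its underside; z up. May be absent
- round2: round oat biscuit, 60 mm in diameter, 20 mm thick, about 40 g, rough brown top; goes into the canister. Origin: centre of its underside; z up. May be absent
- round3: round oat biscuit, 60 mm in diameter, 20 mm thick, about 40 g, rough brown top; goes into the canister. Origin: centre of its underside; z up. May be absent
- bar1: oblong oat bar of the same dough, 90 x 30 x 22 mm, about 45 g; goes into the loaf tin. Origin: centre of its underside; x along its length, z up. May be absent
- bar2: oblong oat bar of the same dough, 90 x 30 x 22 mm, about 45 g; goes into the loaf tin. Origin: centre of its underside; x along its length, z up. May be absent
- bar3: oblong oat bar of the same dough, 90 x 30 x 22 mm, about 45 g; goes into the loaf tin. Origin: centre of its underside; x along its length, z up. May be absent
- cup: bystander: full paper cup with a pink sleeve, 77 mm in diameter, 108 mm high, near the robot. Origin: centre of its underside
- jam: bystander: jam jar, 68 mm in diameter, 100 mm high, beyond the tray's far corner. Origin: centre of its underside
Things that resemble listed ones, but are neither listed nor needed, are in the scene too. Several things have the shape of the board; the one meant has the colours described above.

How it is judged:
By the outcome, as a careful person would: the job done as asked, in the order asked, and still so for the second after the job is handed in, with the robot touching nothing.
Of round1, round2, round3, bar1, bar2, bar3 only 4 to 6 are there at a start; the rules pass over those that are not, and their reading is None.
At some moment in a run one of round1, round2, round3, bar1, bar2, bar3 may be knocked a few centimetres aside while the robot is not near it.
Once in a run the grip may slacken for a moment while it holds something.
It also fails if it takes over 210 s, if anything falls off the work surface, if the arm or the gripper's body presses on something with over 40 N, if the wrist force passes 120 N, or if a joint passes its speed limit or range.

## Working session

There is one attempt and no reset: what is moved stays moved. The work goes in short steps, Python scripts to look and compute and a tool call to move; the robot and the scene stay as the last step left them, time stands still between calls to the robot, and variables do not carry over. Pictures are saved under pics/ and viewed, about 12 in all and at most 16, crops included, and the job is handed in when it is done.

Besides the shell and the picture viewer there is one more tool, called after ">>>" by a JSON object that holds its "op" and its "data", one argument or row to a line. carry_out: Moves the arm, as the interface text tells. Its arguments: {"type":"object","properties":{"series":{"type":"array"},"squeeze":{"type":"number"}},"required":["series"]}

```bash
mkdir -p pics; cat > h.py <<'E'
import numpy as np,cv2
from cell import robot
from scipy.spatial.transform import Rotation as R
def cam(n):
    c=robot.calibration(n);K=np.array(c["intrinsics"])
    if "cam_to_world" in c: return K,np.array(c["cam_to_world"])
    s=robot.observe();T=np.eye(4);T[:3,:3]=R.from_euler('xyz',s["tool_rot"]).as_matrix();T[:3,3]=s["tool_pos"]
    return K,T@np.array(c["tool_from_camera"])
def pt(cm,uv,z):
    K,T=cm;d=np.linalg.inv(K)@[uv[0],uv[1],1];d=T[:3,:3]@[d[0],-d[1],-d[2]]
    return T[:3,3]+d*(z-T[2,3])/d[2]
def px(cm,p):
    K,T=cm;q=np.linalg.inv(T)@np.append(p,1);q=K@[q[0],-q[1],-q[2]];return q[:2]/q[2]
def foot(cm,mask,z):
    ys,xs=np.nonzero(mask);return np.array([pt(cm,(x,y),z)[:2] for x,y in zip(xs,ys)],np.float32)
def rect(cm,mask,z):
    (c,s,a)=cv2.minAreaRect(foot(cm,mask,z))
    if s[0]<s[1]: a+=90
    return np.round(c,4),np.round(sorted(s),3),round((a+90)%180-90,1)
E
python3 - <<'E'
from h import *
s=robot.observe();print({k:np.round(v,3) for k,v in s.items()})
for n in["top","side","wrist"]:
    im=robot.read_camera(n);cv2.imwrite(f"pics/{n}0.png",im)
    c=robot.calibration(n);print(n,c)
robot.read_camera("top");cm=cam("top")
for q,z in[("canister",.0),("lid",.105),("board",.014),("tin",.07),("tray",.032),("round1",.044),("bar1",.046),("cup",.108),("jam",.1)]:
    for r in robot.regions_of("top",q)[:5]:
        print(q,round(r["score"],2),np.round(r["xy"]),r["pixels"].sum(),rect(cm,r["pixels"],z))
cv2.imwrite("pics/both.png",np.hstack([cv2.imread("pics/top0.png")]))
E
```

```text
{'time': np.float64(0.0), 'qpos': array([ 1.204,  0.343,  1.525, -0.   ,  1.275, -0.146]), 'qvel': array([ 0.001,  0.001,  0.   , -0.   ,  0.   , -0.002]), 'joint_efforts': array([ 1.0000e-03, -4.3125e+01, -2.4423e+01,  7.2000e-02,  5.6000e-02,
       -0.0000e+00]), 'tool_pos': array([0.115, 0.512, 0.226]), 'tool_rot': array([-3.14 , -0.   ,  2.921]), 'contact_force': array([0.647, 0.29 , 1.406]), 'torque': array([-0.038, -0.046, -0.036]), 'opening': np.float64(0.092)}
top {'intrinsics': array([[377.04047032,   0.        , 255.29930934],
       [  0.        , 377.04047032, 190.85563459],
       [  0.        ,   0.        ,   1.        ]]), 'cam_to_world': array([[-1.91481210e-02,  9.89259418e-01, -1.44910846e-01,
         2.84524313e-01],
       [-9.99811779e-01, -1.93986114e-02, -3.15656981e-04,
         6.03626219e-03],
       [-3.12333584e-03,  1.44877527e-01,  9.89444666e-01,
         1.15606248e+00],
       [ 0.00000000e+00,  0.00000000e+00,  0.00000000e+00,
         1.00000000e+00]])}
side {'intrinsics': array([[395.12049331,   0.        , 262.43317993],
       [  0.        , 3
[... 1597 characters left out ...]
3104]), array([0.309, 0.347]), -82.8)
round1 0.55 [332. 204.] 308 (array([ 0.4022, -0.2214]), array([0.056, 0.057]), -1.1)
round1 0.53 [400. 193.] 355 (array([ 0.4258, -0.4192]), array([0.06 , 0.061]), 60.3)
bar1 0.88 [389. 153.] 388 (array([ 0.5541, -0.3938]), array([0.041, 0.092]), 16.2)
bar1 0.73 [367. 195.] 346 (array([ 0.4167, -0.3199]), array([0.036, 0.09 ]), 12.6)
bar1 0.55 [357. 158.] 303 (array([ 0.5386, -0.2988]), array([0.033, 0.089]), 6.9)
bar1 0.31 [187. 151.] 2430 (array([0.5674, 0.2122]), array([0.167, 0.168]), -0.2)
cup 0.79 [225. 209.] 598 (array([0.3916, 0.0947]), array([0.073, 0.073]), -0.7)
jam 0.57 [307. 102.] 582 (array([ 0.7052, -0.1416]), array([0.065, 0.094]), -17.1)
```

View pics/top0.png

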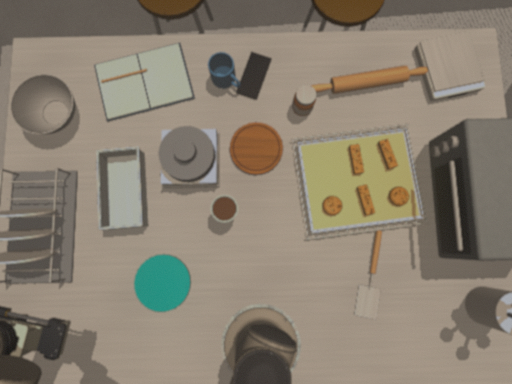

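View pics/side0.png

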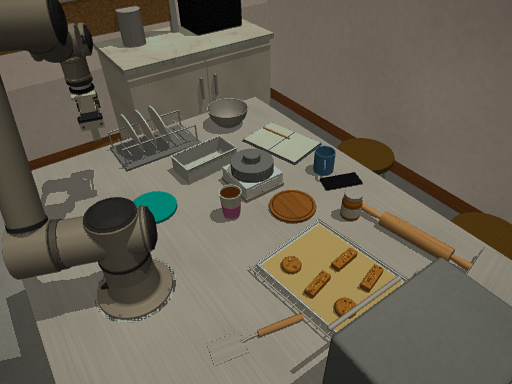

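The top view shows the canister with its lid at about (187,155), the wooden board at (256,148), the tin at (122,190) and the cup at (224,208). The tray holds 3 bars and 2 rounds. The side view agrees. I'm moving over the canister.

>>> {"op": "carry_out", "data": {
  "series": [
    {"jaw": 100, "travel": [-0.825, -0.348, -0.05], "twist": 0},
    {"jaw": 100, "travel": [-0.825, -0.348, -0.05], "twist": 0},
    {"jaw": 100, "travel": [-0.825, -0.348, -0.05], "twist": 0},
    {"jaw": 100, "travel": [-0.825, -0.348, -0.05], "twist": 0},
    {"jaw": 100, "travel": [-0.825, -0.348, -0.05], "twist": 0},
    {"jaw": 100, "travel": [-0.825, -0.348, -0.05], "twist": 0},
    {"jaw": 100, "travel": [-0.825, -0.348, -0.05], "twist": 0},
    {"jaw": 100, "travel": [-0.825, -0.348, -0.05], "twist": 0}
  ]
}}

```text
time: 1.65
tool_pos: [0.4661, 0.2614, 0.251]
tool_rot: [3.141, 0.0, 2.921]
contact_force: [0.4, 0.2, 0.0]
opening: 0.0916
```

>>> {"op": "carry_out", "data": {
  "series": [
    {"jaw": 100, "travel": [-0.825, -0.348, -0.05], "twist": 0},
    {"jaw": 100, "travel": [-0.825, -0.348, -0.05], "twist": 0},
    {"jaw": 100, "travel": [0, 0, 0], "twist": 1},
    {"jaw": 100, "travel": [0, 0, 0], "twist": 1},
    {"jaw": 100, "travel": [0, 0, 0], "twist": 1},
    {"jaw": 100, "travel": [0, 0, 0], "twist": 1},
    {"jaw": 100, "travel": [0, 0, 0], "twist": 1},
    {"jaw": 100, "travel": [0, 0, 0], "twist": 1}
  ]
}}

```text
time: 2.65
tool_pos: [0.5522, 0.2001, 0.2567]
tool_rot: [-3.142, -0.0, 2.289]
contact_force: [0.5, 0.1, -0.1]
opening: 0.0915
```

>>> {"op": "carry_out", "data": {
  "series": [
    {"jaw": 100, "travel": [0, 0, 0], "twist": 1},
    {"jaw": 100, "travel": [0, 0, 0], "twist": 1},
    {"jaw": 100, "travel": [0, 0, 0], "twist": 1},
    {"jaw": 100, "travel": [0, 0, 0], "twist": 1},
    {"jaw": 100, "travel": [0, 0, 0], "twist": 1},
    {"jaw": 100, "travel": [0, 0, 0], "twist": 1},
    {"jaw": 100, "travel": [0, 0, 0], "twist": 1},
    {"jaw": 100, "travel": [0, 0, 0], "twist": 1}
  ]
}}

```text
time: 3.65
tool_pos: [0.5522, 0.2001, 0.2567]
tool_rot: [-3.142, -0.0, 1.451]
contact_force: [-0.4, 0.2, 0.4]
opening: 0.0917
```

>>> {"op": "carry_out", "data": {
  "series": [
    {"jaw": 100, "travel": [0, 0, 0], "twist": 1},
    {"jaw": 100, "travel": [0, 0, 0], "twist": 1},
    {"jaw": 100, "travel": [0, 0, 0], "twist": 1},
    {"jaw": 100, "travel": [0, 0, 0], "twist": 1},
    {"jaw": 100, "travel": [0, 0, 0], "twist": 1},
    {"jaw": 100, "travel": [0, 0, 0], "twist": 1},
    {"jaw": 100, "travel": [0, 0, 0], "twist": 1},
    {"jaw": 100, "travel": [0, 0, 0], "twist": 1}
  ]
}}

```text
time: 4.65
tool_pos: [0.5522, 0.2001, 0.2567]
tool_rot: [-3.141, 0.0, 0.614]
contact_force: [-0.2, 0.5, 0.1]
opening: 0.0916
```

>>> {"op": "carry_out", "data": {
  "series": [
    {"jaw": 100, "travel": [0, 0, 0], "twist": 1},
    {"jaw": 100, "travel": [0, 0, 0], "twist": 1},
    {"jaw": 100, "travel": [0, 0, 0], "twist": 1},
    {"jaw": 100, "travel": [0, 0, 0], "twist": 1},
    {"jaw": 100, "travel": [0, 0, 0], "twist": 1},
    {"jaw": 100, "travel": [0, 0, 0], "twist": 1},
    {"jaw": 100, "travel": [0, 0, 0], "twist": 1},
    {"jaw": 100, "travel": [0, 0, 0], "twist": 1}
  ]
}}

```text
time: 5.65
tool_pos: [0.5522, 0.2001, 0.2567]
tool_rot: [-3.142, 0.0, -0.224]
contact_force: [-0.0, 0.3, 0.1]
opening: 0.0918
```

```bash
cat >> h.py <<'E'
def go(dst):  # world delta -> tool units
    s=robot.observe();M=R.from_euler('xyz',s["tool_rot"]).as_matrix()
    return np.round(M.T@(np.array(dst)-s["tool_pos"])/.06,3)
def st():
    s=robot.observe();print("t %.2f"%s["time"],"pos",np.round(s["tool_pos"],4),"rot",np.round(s["tool_rot"],3),"F",np.round(s["contact_force"],1),"T",np.round(s["torque"],2),"open %.4f"%s["opening"],"q",np.round(s["qpos"],2))
E
python3 - <<'E'
from h import *
st()
cm=cam("wrist");im=robot.read_camera("wrist");cv2.imwrite("pics/w1.png",im)
for q,z in[("lid",.105),("canister",.062),("lid_knob",.1335)]:
    for r in robot.regions_of("wrist",q)[:3]:
        print(q,round(r["score"],2),np.round(r["xy"]),r["pixels"].sum(),rect(cm,r["pixels"],z))
E
```

```text
t 5.65 pos [0.5522 0.2001 0.2567] rot [-3.142  0.    -0.224] F [-0.   0.3  0.1] T [-0.06  0.18 -0.03] open 0.0918 q [0.22 0.44 1.29 0.   1.41 2.01]
lid 0.72 [253. 157.] 22122 (array([0.5552, 0.2028]), array([0.157, 0.158]), -27.8)
canister 0.94 [275.  78.] 3757 (array([0.5558, 0.2034]), array([0.165, 0.167]), -0.1)
lid_knob 0.84 [253. 156.] 21833 (array([0.5612, 0.2008]), array([0.141, 0.142]), -88.5)
lid_knob 0.31 [362. 296.] 680 (array([0.4335, 0.1323]), array([0.021, 0.09 ]), 13.8)
lid_knob 0.18 [280.  78.] 3707 (array([0.5687, 0.1989]), array([0.131, 0.133]), 0.2)
```

View pics/w1.png

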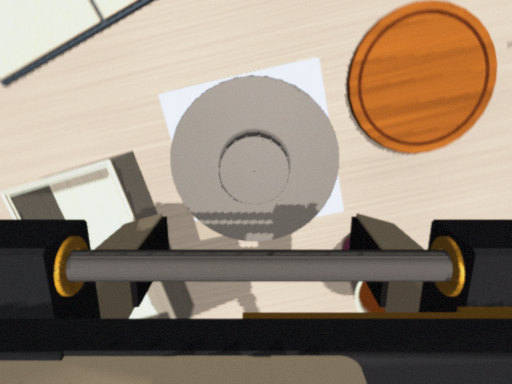

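The wrist view shows the lid centred at about (254,158), the knob top at (254,170) and the board at (422,77). The networks and the picture agree on the canister at about (0.555, 0.203).

```bash
python3 - <<'E'
from h import *
cm=cam("wrist");im=cv2.imread("pics/w1.png")
print("knob",pt(cm,(254.5,170),.1335),"board",pt(cm,(422,77),.014))
robot.read_camera("wrist")
for r in robot.regions_of("wrist","board")[:2]: print(r["score"],r["xy"],rect(cm,r["pixels"],.014))
print(go([.5555,.203,.107]))
E
```

```text
knob [0.55508714 0.20205604 0.1335    ] board [0.59208157 0.00106517 0.014     ]
0.62 [419.1, 75.7] (array([0.5897, 0.0026]), array([0.166, 0.166]), 46.0)
[ 0.043 -0.058  2.495]
```

>>> {"op": "carry_out", "data": {
  "series": [
    {"jaw": 100, "travel": [0.043, -0.045, 0.7], "twist": 0},
    {"jaw": 100, "travel": [0, 0, 0.7], "twist": 0},
    {"jaw": 100, "travel": [0, 0, 0.7], "twist": 0},
    {"jaw": 100, "travel": [0, 0, 0.36], "twist": 0},
    {"jaw": 100, "travel": [0, 0, 0], "twist": 0}
  ]
}}

```text
time: 6.58
tool_pos: [0.5549, 0.2021, 0.108]
tool_rot: [3.141, 0.002, -0.22]
contact_force: [-0.7, 0.2, 0.5]
opening: 0.0916
```

>>> {"op": "carry_out", "data": {
  "series": [
    {"jaw": 0, "travel": [0, 0, 0], "twist": 0},
    {"jaw": 0, "travel": [0, 0, 0], "twist": 0},
    {"jaw": 0, "travel": [0, 0, 0], "twist": 0},
    {"jaw": 0, "travel": [0, 0, 0], "twist": 0},
    {"jaw": 0, "travel": [0, 0, 0], "twist": 0},
    {"jaw": 0, "travel": [0, 0, 0], "twist": 0},
    {"jaw": 0, "travel": [0, 0, 0], "twist": 0}
  ],
  "squeeze": 58
}}

```text
time: 7.45
tool_pos: [0.5558, 0.2034, 0.1097]
tool_rot: [-3.139, -0.001, -0.221]
contact_force: [0.8, 4.8, 0.6]
opening: 0.0586
```

```bash
python3 -c "
from h import *
st()"
```

```text
t 7.45 pos [0.5558 0.2034 0.1097] rot [-3.139e+00 -1.000e-03 -2.210e-01] F [0.8 4.8 0.6] T [ 0.59  0.12 -0.05] open 0.0586 q [0.22 0.57 1.49 0.   1.08 2.01]
```

>>> {"op": "carry_out", "data": {
  "series": [
    {"jaw": 0, "travel": [0, 0, -0.007], "twist": -1},
    {"jaw": 0, "travel": [0, 0, -0.007], "twist": -1},
    {"jaw": 0, "travel": [0, 0, -0.007], "twist": -1},
    {"jaw": 0, "travel": [0, 0, -0.007], "twist": -1},
    {"jaw": 0, "travel": [0, 0, -0.007], "twist": -1},
    {"jaw": 0, "travel": [0, 0, -0.007], "twist": -1},
    {"jaw": 0, "travel": [0, 0, -0.007], "twist": -1},
    {"jaw": 0, "travel": [0, 0, -0.007], "twist": -1}
  ]
}}

```text
time: 8.45
tool_pos: [0.5555, 0.202, 0.1124]
tool_rot: [3.141, -0.0, 0.62]
contact_force: [0.2, 0.0, -2.0]
opening: 0.059
```

```bash
python3 -c "
from h import *
st()"
```

```text
t 8.45 pos [0.5555 0.202  0.1124] rot [ 3.141 -0.     0.62 ] F [ 0.2  0.  -2. ] T [-0.12  0.11  0.  ] open 0.0590 q [ 0.22  0.57  1.49 -0.    1.08  1.17]
```

>>> {"op": "carry_out", "data": {
  "series": [
    {"jaw": 0, "travel": [0, 0, -0.007], "twist": -1},
    {"jaw": 0, "travel": [0, 0, -0.007], "twist": -1},
    {"jaw": 0, "travel": [0, 0, -0.007], "twist": -1},
    {"jaw": 0, "travel": [0, 0, -0.007], "twist": -1},
    {"jaw": 0, "travel": [0, 0, -0.007], "twist": -1},
    {"jaw": 0, "travel": [0, 0, -0.007], "twist": -1},
    {"jaw": 0, "travel": [0, 0, -0.007], "twist": -1},
    {"jaw": 0, "travel": [0, 0, -0.007], "twist": -1}
  ]
}}

```text
time: 9.45
tool_pos: [0.5551, 0.2021, 0.1155]
tool_rot: [-3.141, 0.0, 1.458]
contact_force: [-0.1, -0.2, -2.7]
opening: 0.059
```

>>> {"op": "carry_out", "data": {
  "series": [
    {"jaw": 0, "travel": [0, 0, -0.007], "twist": -1},
    {"jaw": 0, "travel": [0, 0, -0.007], "twist": -1},
    {"jaw": 0, "travel": [0, 0, -0.007], "twist": -1},
    {"jaw": 0, "travel": [0, 0, -0.007], "twist": -1},
    {"jaw": 0, "travel": [0, 0, -0.007], "twist": -1},
    {"jaw": 0, "travel": [0, 0, -0.007], "twist": -1},
    {"jaw": 0, "travel": [0, 0, -0.007], "twist": -1},
    {"jaw": 0, "travel": [0, 0, -0.007], "twist": -1}
  ]
}}

```text
time: 10.45
tool_pos: [0.555, 0.2021, 0.1189]
tool_rot: [-3.141, -0.0, 2.296]
contact_force: [0.7, 0.7, -3.3]
opening: 0.0596
```

```bash
python3 -c "
from h import *
st()
im=robot.read_camera('side');cv2.imwrite('pics/s2.png',cv2.resize(im[110:240,180:330],None,fx=4,fy=4))"
```

```text
t 10.45 pos [0.555  0.2021 0.1189] rot [-3.141 -0.     2.296] F [ 0.7  0.7 -3.3] T [-0.04 -0.01  0.04] open 0.0596 q [ 0.22  0.56  1.48 -0.    1.1  -0.51]
```

View pics/s2.png

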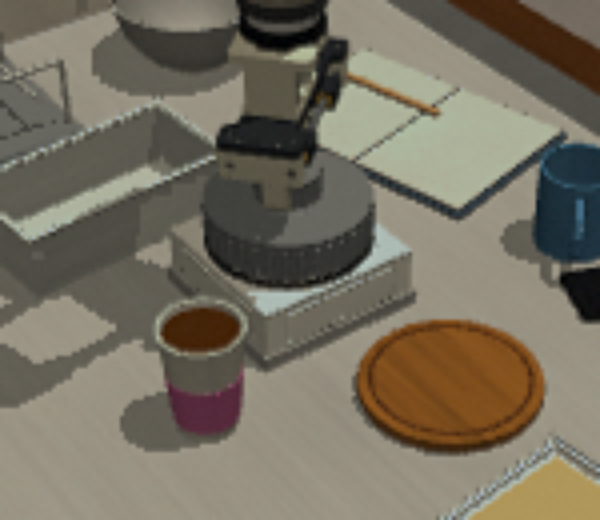

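The side crop shows the gripper on the knob and the lid still level on the canister. The cup is untouched. The downward force is close to the lid's weight, so it seems to be climbing with the turn, and I'm continuing.

>>> {"op": "carry_out", "data": {
  "series": [
    {"jaw": 0, "travel": [0, 0, -0.007], "twist": -1},
    {"jaw": 0, "travel": [0, 0, -0.007], "twist": -1},
    {"jaw": 0, "travel": [0, 0, -0.007], "twist": -1},
    {"jaw": 0, "travel": [0, 0, -0.007], "twist": -1},
    {"jaw": 0, "travel": [0, 0, -0.007], "twist": -1},
    {"jaw": 0, "travel": [0, 0, -0.007], "twist": -1},
    {"jaw": 0, "travel": [0, 0, -0.007], "twist": -1},
    {"jaw": 0, "travel": [0, 0, -0.007], "twist": -1}
  ]
}}

```text
time: 11.5
tool_pos: [0.555, 0.2021, 0.1222]
tool_rot: [-3.141, -0.001, 3.132]
contact_force: [1.0, 0.0, -3.6]
opening: 0.0591
```

>>> {"op": "carry_out", "data": {
  "series": [
    {"jaw": 0, "travel": [0, 0, -0.007], "twist": -1},
    {"jaw": 0, "travel": [0, 0, -0.007], "twist": -1},
    {"jaw": 0, "travel": [0, 0, -0.007], "twist": -1},
    {"jaw": 0, "travel": [0, 0, -0.007], "twist": -1},
    {"jaw": 0, "travel": [0, 0, -0.007], "twist": -1},
    {"jaw": 0, "travel": [0, 0, -0.007], "twist": -1},
    {"jaw": 0, "travel": [0, 0, -0.007], "twist": -1},
    {"jaw": 0, "travel": [0, 0, -0.007], "twist": -1}
  ]
}}

```text
time: 12.5
tool_pos: [0.555, 0.2021, 0.1256]
tool_rot: [3.141, -0.001, -2.313]
contact_force: [0.5, 0.2, -2.1]
opening: 0.0594
```

>>> {"op": "carry_out", "data": {
  "series": [
    {"jaw": 0, "travel": [0, 0, -0.03], "twist": 0},
    {"jaw": 0, "travel": [0, 0, -0.03], "twist": 0}
  ]
}}

```text
time: 12.75
tool_pos: [0.5552, 0.2022, 0.1295]
tool_rot: [3.141, -0.0, -2.318]
contact_force: [0.1, 0.8, -1.7]
opening: 0.0589
```

```bash
python3 -c "
from h import *
st()"
```

```text
t 12.75 pos [0.5552 0.2022 0.1295] rot [ 3.141 -0.    -2.318] F [ 0.1  0.8 -1.7] T [0.08 0.11 0.02] open 0.0589 q [ 0.22  0.55  1.47  0.    1.12 -2.18]
```

>>> {"op": "carry_out", "data": {
  "series": [
    {"jaw": 0, "travel": [0, 0, -0.15], "twist": 0},
    {"jaw": 0, "travel": [0, 0, -0.4], "twist": 0},
    {"jaw": 0, "travel": [0, 0, -0.6], "twist": 0},
    {"jaw": 0, "travel": [0, 0, 0], "twist": 0}
  ]
}}

```text
time: 13.25
tool_pos: [0.5571, 0.2026, 0.202]
tool_rot: [-3.138, 0.006, -2.316]
contact_force: [0.4, 0.7, -2.7]
opening: 0.0589
```

```bash
python3 -c "
from h import *
st();s=robot.observe()
print(go([.590,.002,s['tool_pos'][2]]))
cv2.imwrite('pics/s3.png',cv2.resize(robot.read_camera('side')[100:240,160:330],None,fx=3,fy=3))"
```

```text
t 13.25 pos [0.5571 0.2026 0.202 ] rot [-3.138  0.006 -2.316] F [ 0.4  0.7 -2.7] T [ 0.04  0.   -0.05] open 0.0589 q [ 0.22  0.48  1.37  0.    1.28 -2.18]
[ 2.086e+00 -2.671e+00 -2.000e-03]
```

View pics/s3.png

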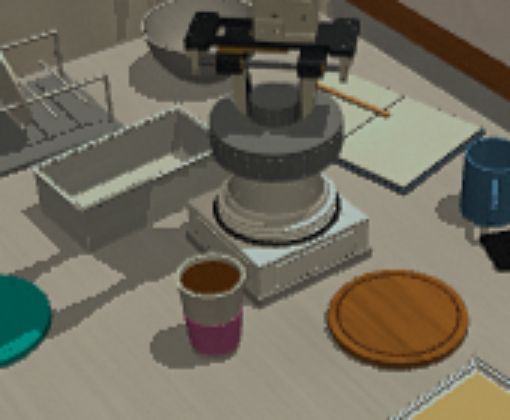

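The crop shows the lid free in the gripper, above the bare white neck. I'm carrying it to the board.

>>> {"op": "carry_out", "data": {
  "series": [
    {"jaw": 0, "travel": [0.417, -0.534, 0], "twist": 0},
    {"jaw": 0, "travel": [0.417, -0.534, 0], "twist": 0},
    {"jaw": 0, "travel": [0.417, -0.534, 0], "twist": 0},
    {"jaw": 0, "travel": [0.417, -0.534, 0], "twist": 0},
    {"jaw": 0, "travel": [0.417, -0.534, 0], "twist": 0},
    {"jaw": 0, "travel": [0, 0, 0], "twist": 0},
    {"jaw": 0, "travel": [0, 0, 0.5], "twist": 0},
    {"jaw": 0, "travel": [0, 0, 0.5], "twist": 0}
  ]
}}

```text
time: 14.3
tool_pos: [0.5877, 0.0025, 0.1368]
tool_rot: [3.14, -0.0, -2.315]
contact_force: [0.2, 1.5, -2.0]
opening: 0.0593
```

>>> {"op": "carry_out", "data": {
  "series": [
    {"jaw": 0, "travel": [0, 0, 0.5], "twist": 0},
    {"jaw": 0, "travel": [0, 0, 0.5], "twist": 0},
    {"jaw": 0, "travel": [0, 0, 0.3], "twist": 0},
    {"jaw": 0, "travel": [0, 0, 0], "twist": 0}
  ]
}}

```text
time: 14.8
tool_pos: [0.587, 0.0027, 0.0586]
tool_rot: [3.138, -0.002, -2.315]
contact_force: [0.1, 0.0, -1.9]
opening: 0.0592
```

```bash
python3 -c "
from h import *
st()
print(go([.590,.002,.058]))"
```

```text
t 14.80 pos [0.587  0.0027 0.0586] rot [ 3.138e+00 -2.000e-03 -2.315e+00] F [ 0.1  0.  -1.9] T [0.08 0.09 0.01] open 0.0592 q [-0.13  0.63  1.55  0.    0.97 -2.52]
[-0.025 -0.045  0.009]
```

>>> {"op": "carry_out", "data": {
  "series": [
    {"jaw": 0, "travel": [-0.025, -0.045, 0], "twist": 0},
    {"jaw": 0, "travel": [0, 0, 0.015], "twist": 0},
    {"jaw": 0, "travel": [0, 0, 0], "twist": 0}
  ]
}}

```text
time: 15.18
tool_pos: [0.5914, 0.001, 0.0598]
tool_rot: [-3.142, 0.0, -2.315]
contact_force: [0.4, -0.2, -2.6]
opening: 0.0593
```

>>> {"op": "carry_out", "data": {
  "series": [
    {"jaw": 0, "travel": [0, 0, 0.02], "twist": 0},
    {"jaw": 0, "travel": [0, 0, 0], "twist": 0}
  ]
}}

```text
time: 15.42
tool_pos: [0.5913, 0.0009, 0.0584]
tool_rot: [3.141, 0.0, -2.315]
contact_force: [-0.6, 0.4, -1.8]
opening: 0.0593
```

>>> {"op": "carry_out", "data": {
  "series": [
    {"jaw": 0, "travel": [0, 0, 0.02], "twist": 0},
    {"jaw": 0, "travel": [0, 0, 0], "twist": 0}
  ]
}}

```text
time: 15.68
tool_pos: [0.5913, 0.0009, 0.0571]
tool_rot: [3.141, -0.0, -2.315]
contact_force: [0.1, -0.5, -2.7]
opening: 0.0594
```

>>> {"op": "carry_out", "data": {
  "series": [
    {"jaw": 0, "travel": [0, 0, 0.02], "twist": 0},
    {"jaw": 0, "travel": [0, 0, 0], "twist": 0}
  ]
}}

```text
time: 15.92
tool_pos: [0.5915, 0.001, 0.0565]
tool_rot: [-3.141, 0.0, -2.315]
contact_force: [-1.6, 0.6, 2.5]
opening: 0.0592
```

>>> {"op": "carry_out", "data": {
  "series": [
    {"jaw": 100, "travel": [0, 0, 0], "twist": 0},
    {"jaw": 100, "travel": [0, 0, 0], "twist": 0},
    {"jaw": 100, "travel": [0, 0, 0], "twist": 0},
    {"jaw": 100, "travel": [0, 0, 0], "twist": 0},
    {"jaw": 100, "travel": [0, 0, -0.85], "twist": 0},
    {"jaw": 100, "travel": [0, 0, -0.85], "twist": 0},
    {"jaw": 100, "travel": [0, 0, -0.85], "twist": 0},
    {"jaw": 100, "travel": [0, 0, -0.85], "twist": 0}
  ]
}}

```text
time: 16.92
tool_pos: [0.5912, 0.001, 0.2618]
tool_rot: [-3.141, 0.0, -2.315]
contact_force: [-0.2, 0.6, 0.2]
opening: 0.0917
```

>>> {"op": "carry_out", "data": {
  "series": [
    {"jaw": 100, "travel": [0.722, -0.49, 0], "twist": 0},
    {"jaw": 100, "travel": [0.722, -0.49, 0], "twist": 0},
    {"jaw": 100, "travel": [0.722, -0.49, 0], "twist": 0},
    {"jaw": 100, "travel": [0.722, -0.49, 0], "twist": 0},
    {"jaw": 100, "travel": [0.722, -0.49, 0], "twist": 0},
    {"jaw": 100, "travel": [0.722, -0.49, 0], "twist": 0}
  ]
}}

```text
time: 17.68
tool_pos: [0.5446, -0.3114, 0.26]
tool_rot: [-3.142, 0.0, -2.315]
contact_force: [0.4, 0.3, -0.3]
opening: 0.0919
```

>>> {"op": "carry_out", "data": {
  "series": [
    {"jaw": 100, "travel": [0, 0, 0], "twist": 1},
    {"jaw": 100, "travel": [0, 0, 0], "twist": 1},
    {"jaw": 100, "travel": [0, 0, 0], "twist": 1},
    {"jaw": 100, "travel": [0, 0, 0], "twist": 1},
    {"jaw": 100, "travel": [0, 0, 0], "twist": 1},
    {"jaw": 100, "travel": [0, 0, 0], "twist": 1},
    {"jaw": 100, "travel": [0, 0, 0], "twist": 1},
    {"jaw": 100, "travel": [0, 0, 0], "twist": 1}
  ]
}}

```text
time: 18.68
tool_pos: [0.545, -0.3097, 0.2599]
tool_rot: [3.141, -0.0, 3.127]
contact_force: [0.3, -0.6, 1.1]
opening: 0.0917
```

```bash
cat >> h.py <<'E'
def look(qs,name,n=4,camera="wrist",thr=.25):
    st();cm=cam(camera);im=robot.read_camera(camera);cv2.imwrite(f"pics/{name}.png",im)
    for q,z in qs:
        for r in robot.regions_of(camera,q)[:n]:
            if r["score"]>thr: print(q,round(r["score"],2),np.round(r["xy"]),r["pixels"].sum(),*rect(cm,r["pixels"],z))
E
python3 - <<'E'
from h import *
look([("round1",.044),("bar1",.046)],"w2")
robot.read_camera("top");cm=cam("top")
for r in robot.regions_of("top","lid")[:2]: print("lid",r["score"],rect(cm,r["pixels"],.054))
E
```

```text
t 18.68 pos [ 0.545  -0.3097  0.2599] rot [ 3.141 -0.     3.127] F [ 0.3 -0.6  1.1] T [-0.01  0.01 -0.01] open 0.0917 q [-0.64  0.52  1.16  0.    1.47 -2.2 ]
round1 0.96 [150.  42.] 2827 [ 0.4252 -0.4215] [0.057 0.059] 89.2
round1 0.9 [340.  23.] 2299 [ 0.4103 -0.2254] [0.042 0.059] 89.2
bar1 0.97 [248.  37.] 2173 [ 0.4219 -0.3217] [0.03  0.076] 13.1
bar1 0.79 [179. 161.] 2263 [ 0.5524 -0.3968] [0.034 0.09 ] 15.6
bar1 0.68 [266. 152.] 2134 [ 0.5388 -0.3027] [0.03  0.091] 6.5
lid 0.69 (array([0.5881, 0.0015]), array([0.152, 0.158]), 18.0)
```

View pics/w2.png

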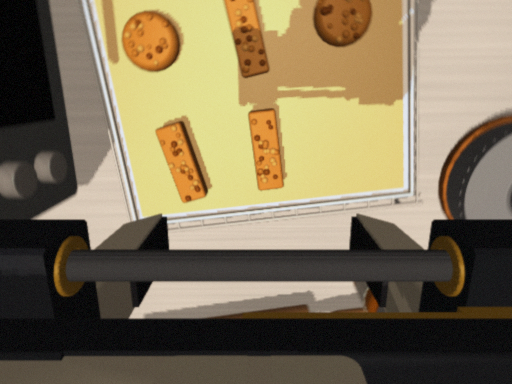

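The wrist view shows all five pieces on the tray: rounds at (150,42) and (340,23), bars at (248,37), (179,161) and (266,152). The lid stands on the board. I'm picking bar A.

>>> {"op": "carry_out", "data": {
  "series": [
    {"jaw": 60, "travel": [0.105, 0.117, 0.5], "twist": -0.6},
    {"jaw": 60, "travel": [0, 0, 0.8], "twist": -0.62},
    {"jaw": 60, "travel": [0, 0, 0.8], "twist": 0},
    {"jaw": 60, "travel": [0, 0, 0.8], "twist": 0},
    {"jaw": 60, "travel": [0, 0, 0.6], "twist": 0},
    {"jaw": 60, "travel": [0, 0, 0.3], "twist": 0},
    {"jaw": 60, "travel": [0, 0, 0.07], "twist": 0},
    {"jaw": 60, "travel": [0, 0, 0], "twist": 0}
  ]
}}

```text
time: 19.92
tool_pos: [0.5395, -0.3032, 0.0289]
tool_rot: [-3.14, 0.002, -3.025]
contact_force: [0.1, -0.6, 0.4]
opening: 0.0552
```

>>> {"op": "carry_out", "data": {
  "series": [
    {"jaw": 0, "travel": [0, 0, 0], "twist": 0},
    {"jaw": 0, "travel": [0, 0, 0], "twist": 0},
    {"jaw": 0, "travel": [0, 0, 0], "twist": 0},
    {"jaw": 0, "travel": [0, 0, 0], "twist": 0}
  ],
  "squeeze": 25
}}

```text
time: 20.42
tool_pos: [0.539, -0.3028, 0.0283]
tool_rot: [-3.141, 0.001, -3.025]
contact_force: [-0.9, 0.9, 3.6]
opening: 0.0298
```

>>> {"op": "carry_out", "data": {
  "series": [
    {"jaw": 0, "travel": [0, 0, -0.8], "twist": 0},
    {"jaw": 0, "travel": [0, 0, -0.8], "twist": 0},
    {"jaw": 0, "travel": [0, 0, -0.8], "twist": 0},
    {"jaw": 0, "travel": [0, 0, 0], "twist": 0}
  ]
}}

```text
time: 20.92
tool_pos: [0.5406, -0.3039, 0.1763]
tool_rot: [-3.136, 0.006, -3.025]
contact_force: [-0.5, -0.9, -1.4]
opening: 0.0299
```

```bash
python3 -c "
from h import *
st();print(go([.463,.33,.25]))"
```

```text
t 20.93 pos [ 0.5406 -0.3039  0.1763] rot [-3.136  0.006 -3.025] F [-0.5 -0.9 -1.4] T [0.05 0.02 0.01] open 0.0299 q [-0.64  0.55  1.33  0.    1.25 -2.32]
[ 0.049 10.637 -1.292]
```

>>> {"op": "carry_out", "data": {
  "series": [
    {"jaw": 0, "travel": [0, 0, -0.8], "twist": 0},
    {"jaw": 0, "travel": [0, 0, -0.49], "twist": 0},
    {"jaw": 0, "travel": [0.005, 0.967, 0], "twist": 0},
    {"jaw": 0, "travel": [0.005, 0.967, 0], "twist": 0},
    {"jaw": 0, "travel": [0.005, 0.967, 0], "twist": 0},
    {"jaw": 0, "travel": [0.005, 0.967, 0], "twist": 0},
    {"jaw": 0, "travel": [0.005, 0.967, 0], "twist": 0},
    {"jaw": 0, "travel": [0.005, 0.967, 0], "twist": 0}
  ]
}}

```text
time: 21.92
tool_pos: [0.4956, 0.0447, 0.248]
tool_rot: [3.141, -0.002, -3.025]
contact_force: [0.4, -0.1, -0.6]
opening: 0.0299
```

>>> {"op": "carry_out", "data": {
  "series": [
    {"jaw": 0, "travel": [0.005, 0.967, 0], "twist": 0},
    {"jaw": 0, "travel": [0.005, 0.967, 0], "twist": 0},
    {"jaw": 0, "travel": [0.005, 0.967, 0], "twist": 0},
    {"jaw": 0, "travel": [0.005, 0.967, 0], "twist": 0},
    {"jaw": 0, "travel": [0.005, 0.967, 0], "twist": 0},
    {"jaw": 0, "travel": [0, 0, 0], "twist": 1},
    {"jaw": 0, "travel": [0, 0, 0], "twist": 1},
    {"jaw": 0, "travel": [0, 0, 0], "twist": 1}
  ]
}}

```text
time: 22.92
tool_pos: [0.4608, 0.3309, 0.2475]
tool_rot: [-3.14, -0.002, 2.941]
contact_force: [0.3, 1.5, -0.9]
opening: 0.0298
```

>>> {"op": "carry_out", "data": {
  "series": [
    {"jaw": 0, "travel": [0, 0, 0], "twist": 1},
    {"jaw": 0, "travel": [0, 0, 0], "twist": 1},
    {"jaw": 0, "travel": [0, 0, 0], "twist": 1},
    {"jaw": 0, "travel": [0, 0, 0], "twist": 1},
    {"jaw": 0, "travel": [0, 0, 0], "twist": 1},
    {"jaw": 0, "travel": [0, 0, 0], "twist": 1},
    {"jaw": 0, "travel": [0, 0, 0], "twist": 1},
    {"jaw": 0, "travel": [0, 0, 0], "twist": 1}
  ]
}}

```text
time: 23.92
tool_pos: [0.4609, 0.3306, 0.2476]
tool_rot: [-3.139, -0.0, 2.103]
contact_force: [0.3, 0.1, 0.4]
opening: 0.0299
```

>>> {"op": "carry_out", "data": {
  "series": [
    {"jaw": 0, "travel": [0, 0, 0], "twist": 1},
    {"jaw": 0, "travel": [0, 0, 0], "twist": 1},
    {"jaw": 0, "travel": [0, 0, 0], "twist": 1},
    {"jaw": 0, "travel": [0, 0, 0], "twist": 1},
    {"jaw": 0, "travel": [0, 0, 0], "twist": 1},
    {"jaw": 0, "travel": [0, 0, 0], "twist": 0}
  ]
}}

```text
time: 24.68
tool_pos: [0.461, 0.3306, 0.2479]
tool_rot: [-3.14, 0.001, 1.583]
contact_force: [-1.0, -0.0, -0.8]
opening: 0.0298
```

```bash
python3 -c "
from h import *
look([('tin',.07),('tin',.0)],'w3',n=2)"
```

```text
t 24.68 pos [0.461  0.3306 0.2479] rot [-3.140e+00  1.000e-03  1.583e+00] F [-1.  -0.  -0.8] T [-0.11  0.06 -0.01] open 0.0298 q [0.49 0.41 1.37 0.   1.37 0.47]
tin 0.9 [263.  79.] 34683 [0.4625 0.4049] [0.127 0.238] 4.1
tin 0.9 [263.  79.] 34683 [0.4634 0.4058] [0.154 0.288] 4.1
```

View pics/w3.png

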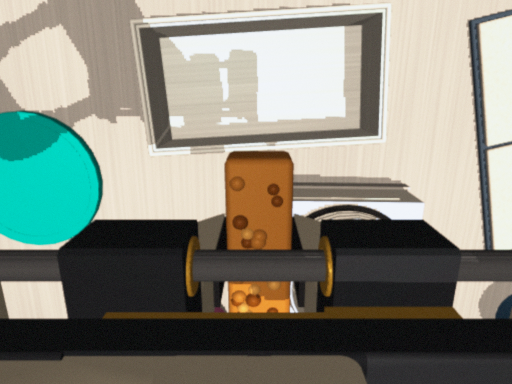

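The wrist view shows the tin's rim corners at (132,22), (390,5), (385,140) and (150,154), and the bar is held. That puts the tin's centre at about (0.4625, 0.405), turned 4°.

```bash
python3 -c "
from h import *
cm=cam('wrist');c=np.array([pt(cm,p,.07)[:2] for p in[(132,22),(390,5),(385,140),(150,154)]]);print(c.round(4),c.mean(0))
print(go([.5263,.4096,.2479]))"
```

```text
[[0.3423 0.4572]
 [0.5762 0.4746]
 [0.5854 0.3525]
 [0.3501 0.3351]] [0.4634964  0.40483887]
[1.3   1.102 0.01 ]
```

>>> {"op": "carry_out", "data": {
  "series": [
    {"jaw": 0, "travel": [0.65, 0.551, 0], "twist": 0},
    {"jaw": 0, "travel": [0.65, 0.551, 0], "twist": 0},
    {"jaw": 0, "travel": [0, 0, 0.7], "twist": -0.57},
    {"jaw": 0, "travel": [0, 0, 0.8], "twist": 0},
    {"jaw": 0, "travel": [0, 0, 0.7], "twist": 0},
    {"jaw": 0, "travel": [0, 0, 0.7], "twist": 0},
    {"jaw": 0, "travel": [0, 0, 0.6], "twist": 0},
    {"jaw": 0, "travel": [0, 0, 0.35], "twist": 0}
  ]
}}

```text
time: 25.82
tool_pos: [0.5255, 0.409, 0.0155]
tool_rot: [-3.139, 0.001, 1.644]
contact_force: [0.5, -0.3, 0.5]
opening: 0.03
```

```bash
python3 -c "
from h import *
st();print(go([.5263,.4096,.016]))"
```

```text
t 25.82 pos [0.5255 0.409  0.0155] rot [-3.139e+00  1.000e-03  1.644e+00] F [ 0.5 -0.3  0.5] T [-0.13  0.03  0.02] open 0.0300 q [0.55 0.81 1.32 0.   1.02 0.47]
[ 0.01   0.013 -0.008]
```

>>> {"op": "carry_out", "data": {
  "series": [
    {"jaw": 42, "travel": [0, 0, 0], "twist": 0},
    {"jaw": 42, "travel": [0, 0, 0], "twist": 0},
    {"jaw": 42, "travel": [0, 0, -0.6], "twist": 0},
    {"jaw": 42, "travel": [0, 0, -0.8], "twist": 0},
    {"jaw": 42, "travel": [0, 0, -0.8], "twist": 0},
    {"jaw": 42, "travel": [0, 0, -0.9], "twist": 0},
    {"jaw": 60, "travel": [0, 0, -0.9], "twist": 0}
  ]
}}

```text
time: 26.7
tool_pos: [0.5266, 0.4096, 0.2622]
tool_rot: [3.139, -0.002, 1.643]
contact_force: [0.7, 0.3, -0.2]
opening: 0.0446
```

>>> {"op": "carry_out", "data": {
  "series": [
    {"jaw": 60, "travel": [-0.91, -0.203, 0], "twist": 0},
    {"jaw": 60, "travel": [-0.91, -0.203, 0], "twist": 0},
    {"jaw": 60, "travel": [-0.91, -0.203, 0], "twist": 0},
    {"jaw": 60, "travel": [-0.91, -0.203, 0], "twist": 0},
    {"jaw": 60, "travel": [-0.91, -0.203, 0], "twist": 0},
    {"jaw": 60, "travel": [-0.91, -0.203, 0], "twist": 0},
    {"jaw": 60, "travel": [-0.91, -0.203, 0], "twist": 0},
    {"jaw": 60, "travel": [-0.91, -0.203, 0], "twist": 0}
  ]
}}

```text
time: 27.7
tool_pos: [0.4604, -0.0348, 0.2601]
tool_rot: [3.138, 0.001, 1.643]
contact_force: [1.0, 1.0, 0.2]
opening: 0.0548
```

>>> {"op": "carry_out", "data": {
  "series": [
    {"jaw": 60, "travel": [-0.91, -0.203, 0], "twist": 0},
    {"jaw": 60, "travel": [-0.91, -0.203, 0], "twist": 0},
    {"jaw": 60, "travel": [-0.91, -0.203, 0], "twist": 0},
    {"jaw": 60, "travel": [-0.91, -0.203, 0], "twist": 0},
    {"jaw": 60, "travel": [-0.91, -0.203, 0], "twist": 0},
    {"jaw": 60, "travel": [0, 0, 0], "twist": 1},
    {"jaw": 60, "travel": [0, 0, 0], "twist": 1},
    {"jaw": 60, "travel": [0, 0, 0], "twist": 1}
  ]
}}

```text
time: 28.7
tool_pos: [0.4194, -0.3101, 0.2599]
tool_rot: [3.139, 0.001, 1.324]
contact_force: [0.1, -1.0, 0.8]
opening: 0.0552
```

>>> {"op": "carry_out", "data": {
  "series": [
    {"jaw": 60, "travel": [0, 0, 0], "twist": 1},
    {"jaw": 60, "travel": [0, 0, 0], "twist": 1},
    {"jaw": 60, "travel": [0, 0, 0], "twist": 1},
    {"jaw": 60, "travel": [0, 0, 0], "twist": 1},
    {"jaw": 60, "travel": [0, 0, 0], "twist": 1},
    {"jaw": 60, "travel": [0, 0, 0], "twist": 1},
    {"jaw": 60, "travel": [0, 0, 0], "twist": 1},
    {"jaw": 60, "travel": [0, 0, 0], "twist": 1}
  ]
}}

```text
time: 29.7
tool_pos: [0.4195, -0.3099, 0.26]
tool_rot: [3.139, -0.001, 0.487]
contact_force: [-0.6, -0.5, -0.3]
opening: 0.0551
```

>>> {"op": "carry_out", "data": {
  "series": [
    {"jaw": 60, "travel": [0, 0, 0], "twist": 1},
    {"jaw": 60, "travel": [0, 0, 0], "twist": 1},
    {"jaw": 60, "travel": [0, 0, 0], "twist": 0}
  ]
}}

```text
time: 30.08
tool_pos: [0.4195, -0.3098, 0.2597]
tool_rot: [3.139, -0.001, 0.282]
contact_force: [0.6, 0.1, 0.4]
opening: 0.0552
```

```bash
python3 -c "
from h import *
look([('round1',.044),('bar1',.046)],'w4')
print(go([.5524,-.3968,.25]))"
```

```text
t 30.07 pos [ 0.4195 -0.3098  0.2597] rot [ 3.139e+00 -1.000e-03  2.820e-01] F [0.6 0.1 0.4] T [-0.14  0.17  0.02] open 0.0552 q [-0.78  0.31  1.48  0.    1.35  0.51]
round1 0.82 [354. 170.] 2161 [ 0.4264 -0.4194] [0.059 0.059] -70.9
round1 0.64 [178. 145.] 2162 [ 0.4034 -0.2249] [0.057 0.058] 13.9
bar1 0.66 [267. 158.] 2029 [ 0.4165 -0.3227] [0.029 0.09 ] 13.2
bar1 0.61 [371.  49.] 3033 [ 0.5529 -0.3958] [0.036 0.09 ] 17.1
[1.724 2.012 0.152]
```

All pieces are where they were. Bar C is next, being the nearest.

>>> {"op": "carry_out", "data": {
  "series": [
    {"jaw": 60, "travel": [-0.108, 0.19, 0.5], "twist": 0.5},
    {"jaw": 60, "travel": [0, 0, 0.8], "twist": 0},
    {"jaw": 60, "travel": [0, 0, 0.8], "twist": 0},
    {"jaw": 60, "travel": [0, 0, 0.8], "twist": 0},
    {"jaw": 60, "travel": [0, 0, 0.6], "twist": 0},
    {"jaw": 60, "travel": [0, 0, 0.3], "twist": 0},
    {"jaw": 60, "travel": [0, 0, 0.06], "twist": 0},
    {"jaw": 60, "travel": [0, 0, 0], "twist": 0}
  ]
}}

```text
time: 31.22
tool_pos: [0.4166, -0.3227, 0.0271]
tool_rot: [3.141, -0.001, 0.229]
contact_force: [0.8, 0.8, -0.8]
opening: 0.055
```

>>> {"op": "carry_out", "data": {
  "series": [
    {"jaw": 0, "travel": [0, 0, 0], "twist": 0},
    {"jaw": 0, "travel": [0, 0, 0], "twist": 0},
    {"jaw": 0, "travel": [0, 0, 0], "twist": 0},
    {"jaw": 0, "travel": [0, 0, 0], "twist": 0},
    {"jaw": 0, "travel": [0, 0, -0.8], "twist": 0},
    {"jaw": 0, "travel": [0, 0, -0.9], "twist": 0},
    {"jaw": 0, "travel": [0, 0, -0.9], "twist": 0},
    {"jaw": 0, "travel": [0, 0, -0.9], "twist": 0}
  ]
}}

```text
time: 32.22
tool_pos: [0.416, -0.3221, 0.2383]
tool_rot: [-3.141, 0.0, 0.228]
contact_force: [0.8, -0.4, -1.2]
opening: 0.0297
```

```bash
python3 -c "
from h import *
st();print(go([.4627,.405,.25]))"
```

```text
t 32.23 pos [ 0.416  -0.3221  0.2383] rot [-3.141  0.     0.228] F [ 0.8 -0.4 -1.2] T [-0.06  0.11 -0.01] open 0.0297 q [-0.8   0.34  1.5   0.    1.31  0.54]
[  3.503 -11.628  -0.193]
```

>>> {"op": "carry_out", "data": {
  "series": [
    {"jaw": 0, "travel": [0.27, -0.895, -0.015], "twist": 0},
    {"jaw": 0, "travel": [0.27, -0.895, -0.015], "twist": 0},
    {"jaw": 0, "travel": [0.27, -0.895, -0.015], "twist": 0},
    {"jaw": 0, "travel": [0.27, -0.895, -0.015], "twist": 0},
    {"jaw": 0, "travel": [0.27, -0.895, -0.015], "twist": 0},
    {"jaw": 0, "travel": [0.27, -0.895, -0.015], "twist": 0},
    {"jaw": 0, "travel": [0.27, -0.895, -0.015], "twist": 0},
    {"jaw": 0, "travel": [0.27, -0.895, -0.015], "twist": 0}
  ]
}}

```text
time: 33.22
tool_pos: [0.4449, 0.1272, 0.2439]
tool_rot: [3.142, -0.0, 0.228]
contact_force: [0.8, -0.1, -0.1]
opening: 0.0297
```

>>> {"op": "carry_out", "data": {
  "series": [
    {"jaw": 0, "travel": [0.27, -0.895, -0.015], "twist": 0},
    {"jaw": 0, "travel": [0.27, -0.895, -0.015], "twist": 0},
    {"jaw": 0, "travel": [0.27, -0.895, -0.015], "twist": 0},
    {"jaw": 0, "travel": [0.27, -0.895, -0.015], "twist": 0},
    {"jaw": 0, "travel": [0.27, -0.895, -0.015], "twist": 0},
    {"jaw": 0, "travel": [0, 0, 0], "twist": -1},
    {"jaw": 0, "travel": [0, 0, 0], "twist": -1},
    {"jaw": 0, "travel": [0, 0, 0], "twist": -1}
  ]
}}

```text
time: 34.22
tool_pos: [0.4629, 0.4054, 0.2477]
tool_rot: [3.142, 0.001, 0.547]
contact_force: [-0.4, -0.2, 0.1]
opening: 0.0298
```

>>> {"op": "carry_out", "data": {
  "series": [
    {"jaw": 0, "travel": [0, 0, 0], "twist": -1},
    {"jaw": 0, "travel": [0, 0, 0], "twist": -1},
    {"jaw": 0, "travel": [0, 0, 0], "twist": -1},
    {"jaw": 0, "travel": [0, 0, 0], "twist": -1},
    {"jaw": 0, "travel": [0, 0, 0], "twist": -1},
    {"jaw": 0, "travel": [0, 0, 0], "twist": -1},
    {"jaw": 0, "travel": [0, 0, 0], "twist": -1},
    {"jaw": 0, "travel": [0, 0, 0], "twist": -1}
  ]
}}

```text
time: 35.22
tool_pos: [0.4631, 0.4051, 0.2479]
tool_rot: [-3.141, 0.001, 1.384]
contact_force: [0.0, -0.1, -0.7]
opening: 0.0301
```

>>> {"op": "carry_out", "data": {
  "series": [
    {"jaw": 0, "travel": [0, 0, 0], "twist": -1},
    {"jaw": 0, "travel": [0, 0, 0], "twist": -1},
    {"jaw": 0, "travel": [0, 0, 0], "twist": -0.5},
    {"jaw": 0, "travel": [0, 0, 0], "twist": 0}
  ]
}}

```text
time: 35.72
tool_pos: [0.4631, 0.4051, 0.248]
tool_rot: [-3.141, 0.0, 1.642]
contact_force: [-1.0, -0.1, -0.6]
opening: 0.0298
```

```bash
python3 -c "
from h import *
st();print(go([.4627,.405,.016]))
look([('bar1',.03)],'w5')"
```

```text
t 35.73 pos [0.4631 0.4051 0.248 ] rot [-3.141  0.     1.642] F [-1.  -0.1 -0.6] T [-0.09  0.02  0.02] open 0.0298 q [0.59 0.5  1.22 0.   1.42 0.52]
[-0.    -0.004  3.866]
t 35.73 pos [0.4631 0.4051 0.248 ] rot [-3.141  0.     1.642] F [-1.  -0.1 -0.6] T [-0.09  0.02  0.02] open 0.0298 q [0.59 0.5  1.22 0.   1.42 0.52]
bar1 0.94 [307. 160.] 2189 [0.5203 0.4068] [0.032 0.088] -85.5
bar1 0.87 [256. 209.] 9039 [0.4682 0.3056] [0.081 0.217] -86.1
```

>>> {"op": "carry_out", "data": {
  "series": [
    {"jaw": 0, "travel": [0, 0, 0.8], "twist": 0},
    {"jaw": 0, "travel": [0, 0, 0.8], "twist": 0},
    {"jaw": 0, "travel": [0, 0, 0.8], "twist": 0},
    {"jaw": 0, "travel": [0, 0, 0.7], "twist": 0},
    {"jaw": 0, "travel": [0, 0, 0.5], "twist": 0},
    {"jaw": 0, "travel": [0, 0, 0.26], "twist": 0},
    {"jaw": 0, "travel": [0, 0, 0], "twist": 0}
  ]
}}

```text
time: 36.7
tool_pos: [0.4629, 0.405, 0.0161]
tool_rot: [-3.14, 0.001, 1.642]
contact_force: [-0.4, 0.7, -0.6]
opening: 0.0298
```

>>> {"op": "carry_out", "data": {
  "series": [
    {"jaw": 42, "travel": [0, 0, 0], "twist": 0},
    {"jaw": 42, "travel": [0, 0, 0], "twist": 0},
    {"jaw": 42, "travel": [0, 0, -0.6], "twist": 0},
    {"jaw": 42, "travel": [0, 0, -0.8], "twist": 0},
    {"jaw": 42, "travel": [0, 0, -0.8], "twist": 0},
    {"jaw": 42, "travel": [0, 0, -0.9], "twist": 0},
    {"jaw": 60, "travel": [0, 0, -0.9], "twist": 0}
  ]
}}

```text
time: 37.58
tool_pos: [0.4631, 0.4051, 0.2597]
tool_rot: [3.14, -0.001, 1.642]
contact_force: [0.2, -0.1, -0.3]
opening: 0.0446
```

>>> {"op": "carry_out", "data": {
  "series": [
    {"jaw": 60, "travel": [-0.941, -0.107, 0], "twist": 0},
    {"jaw": 60, "travel": [-0.941, -0.107, 0], "twist": 0},
    {"jaw": 60, "travel": [-0.941, -0.107, 0], "twist": 0},
    {"jaw": 60, "travel": [-0.941, -0.107, 0], "twist": 0},
    {"jaw": 60, "travel": [-0.941, -0.107, 0], "twist": 0},
    {"jaw": 60, "travel": [-0.941, -0.107, 0], "twist": 0},
    {"jaw": 60, "travel": [-0.941, -0.107, 0], "twist": 0},
    {"jaw": 60, "travel": [-0.941, -0.107, 0], "twist": 0}
  ]
}}

```text
time: 38.58
tool_pos: [0.444, -0.0507, 0.2579]
tool_rot: [3.139, 0.001, 1.642]
contact_force: [1.0, 0.2, 0.2]
opening: 0.055
```

>>> {"op": "carry_out", "data": {
  "series": [
    {"jaw": 60, "travel": [-0.941, -0.107, 0], "twist": 0},
    {"jaw": 60, "travel": [-0.941, -0.107, 0], "twist": 0},
    {"jaw": 60, "travel": [-0.941, -0.107, 0], "twist": 0},
    {"jaw": 60, "travel": [-0.941, -0.107, 0], "twist": 0},
    {"jaw": 60, "travel": [-0.941, -0.107, 0], "twist": 0},
    {"jaw": 60, "travel": [-0.941, -0.107, 0], "twist": 0},
    {"jaw": 60, "travel": [0, 0, 0], "twist": 1},
    {"jaw": 60, "travel": [0, 0, 0], "twist": 1}
  ]
}}

```text
time: 39.58
tool_pos: [0.4296, -0.3905, 0.2572]
tool_rot: [3.141, 0.0, 1.428]
contact_force: [0.7, 0.5, 0.2]
opening: 0.055
```

>>> {"op": "carry_out", "data": {
  "series": [
    {"jaw": 60, "travel": [0, 0, 0], "twist": 1},
    {"jaw": 60, "travel": [0, 0, 0], "twist": 1},
    {"jaw": 60, "travel": [0, 0, 0], "twist": 1},
    {"jaw": 60, "travel": [0, 0, 0], "twist": 1},
    {"jaw": 60, "travel": [0, 0, 0], "twist": 1},
    {"jaw": 60, "travel": [0, 0, 0], "twist": 1},
    {"jaw": 60, "travel": [0, 0, 0], "twist": 1},
    {"jaw": 60, "travel": [0, 0, 0], "twist": 1}
  ]
}}

```text
time: 40.58
tool_pos: [0.43, -0.3896, 0.2578]
tool_rot: [3.14, -0.0, 0.591]
contact_force: [-0.4, 0.2, 0.5]
opening: 0.0548
```

>>> {"op": "carry_out", "data": {
  "series": [
    {"jaw": 60, "travel": [0, 0, 0], "twist": 1},
    {"jaw": 60, "travel": [0, 0, 0], "twist": 1},
    {"jaw": 60, "travel": [0, 0, 0], "twist": 1},
    {"jaw": 60, "travel": [0, 0, 0], "twist": 0}
  ]
}}

```text
time: 41.08
tool_pos: [0.43, -0.3896, 0.2576]
tool_rot: [3.14, -0.001, 0.282]
contact_force: [-0.1, -0.5, 0.5]
opening: 0.0553
```

```bash
python3 -c "
from h import *
look([('round1',.044),('bar1',.046)],'w6')
print(go([.5527,-.3963,.25]))"
```

```text
t 41.08 pos [ 0.43   -0.3896  0.2576] rot [ 3.14e+00 -1.00e-03  2.82e-01] F [-0.1 -0.5  0.5] T [-0.09  0.18 -0.03] open 0.0553 q [-0.87  0.42  1.31  0.    1.4   0.42]
round1 0.91 [110. 134.] 2370 [ 0.4038 -0.2271] [0.058 0.061] -73.9
round1 0.66 [286. 160.] 2141 [ 0.4264 -0.4221] [0.058 0.058] 16.1
bar1 0.6 [295.  42.] 2625 [ 0.55   -0.3988] [0.031 0.082] 16.1
[1.933 0.678 0.12 ]
```

>>> {"op": "carry_out", "data": {
  "series": [
    {"jaw": 60, "travel": [0.8, 0.3, 0], "twist": 0},
    {"jaw": 60, "travel": [0.8, 0.29, 0.3], "twist": 0},
    {"jaw": 60, "travel": [0.33, 0.1, 0.7], "twist": 0},
    {"jaw": 60, "travel": [0, 0, 0.8], "twist": 0},
    {"jaw": 60, "travel": [0, 0, 0.8], "twist": 0},
    {"jaw": 60, "travel": [0, 0, 0.7], "twist": 0},
    {"jaw": 60, "travel": [0, 0, 0.4], "twist": 0},
    {"jaw": 60, "travel": [0, 0, 0.12], "twist": 0}
  ]
}}

```text
time: 42.22
tool_pos: [0.5519, -0.3966, 0.0256]
tool_rot: [-3.139, 0.002, 0.282]
contact_force: [-0.6, -0.0, 0.5]
opening: 0.0555
```

>>> {"op": "carry_out", "data": {
  "series": [
    {"jaw": 60, "travel": [0, 0, 0], "twist": 0},
    {"jaw": 0, "travel": [0, 0, 0], "twist": 0},
    {"jaw": 0, "travel": [0, 0, 0], "twist": 0},
    {"jaw": 0, "travel": [0, 0, 0], "twist": 0},
    {"jaw": 0, "travel": [0, 0, 0], "twist": 0}
  ]
}}

```text
time: 42.85
tool_pos: [0.553, -0.3975, 0.0282]
tool_rot: [3.141, -0.001, 0.281]
contact_force: [-0.6, 0.6, 3.1]
opening: 0.0301
```

>>> {"op": "carry_out", "data": {
  "series": [
    {"jaw": 0, "travel": [0, 0, -0.8], "twist": 0},
    {"jaw": 0, "travel": [0, 0, -0.9], "twist": 0},
    {"jaw": 0, "travel": [0, 0, -0.9], "twist": 0},
    {"jaw": 0, "travel": [0, 0, -0.9], "twist": 0},
    {"jaw": 0, "travel": [0, 0, -0.2], "twist": 0},
    {"jaw": 0, "travel": [0, 0, 0], "twist": 0}
  ]
}}

```text
time: 43.6
tool_pos: [0.5527, -0.3973, 0.2497]
tool_rot: [3.141, -0.0, 0.281]
contact_force: [-0.2, -0.4, -1.4]
opening: 0.0299
```

```bash
python3 -c "
from h import *
st();print(go([.3987,.4004,.25]))"
```

```text
t 43.60 pos [ 0.5527 -0.3973  0.2497] rot [ 3.141 -0.     0.281] F [-0.2 -0.4 -1.4] T [-0.05  0.12 -0.01] open 0.0299 q [-0.74  0.63  0.98  0.    1.53  0.55]
[ 1.2180e+00 -1.3485e+01 -1.2000e-02]
```

>>> {"op": "carry_out", "data": {
  "series": [
    {"jaw": 0, "travel": [0.087, -0.963, 0], "twist": 0},
    {"jaw": 0, "travel": [0.087, -0.963, 0], "twist": 0},
    {"jaw": 0, "travel": [0.087, -0.963, 0], "twist": 0},
    {"jaw": 0, "travel": [0.087, -0.963, 0], "twist": 0},
    {"jaw": 0, "travel": [0.087, -0.963, 0], "twist": 0},
    {"jaw": 0, "travel": [0.087, -0.963, 0], "twist": 0},
    {"jaw": 0, "travel": [0.087, -0.963, 0], "twist": 0},
    {"jaw": 0, "travel": [0.087, -0.963, 0], "twist": 0}
  ]
}}

```text
time: 44.6
tool_pos: [0.463, 0.0602, 0.2473]
tool_rot: [-3.14, 0.004, 0.28]
contact_force: [0.9, -0.1, -1.1]
opening: 0.0299
```

>>> {"op": "carry_out", "data": {
  "series": [
    {"jaw": 0, "travel": [0.087, -0.963, 0], "twist": 0},
    {"jaw": 0, "travel": [0.087, -0.963, 0], "twist": 0},
    {"jaw": 0, "travel": [0.087, -0.963, 0], "twist": 0},
    {"jaw": 0, "travel": [0.087, -0.963, 0], "twist": 0},
    {"jaw": 0, "travel": [0.087, -0.963, 0], "twist": 0},
    {"jaw": 0, "travel": [0.087, -0.963, 0], "twist": 0},
    {"jaw": 0, "travel": [0, 0, 0], "twist": -1},
    {"jaw": 0, "travel": [0, 0, 0], "twist": -1}
  ]
}}

```text
time: 45.6
tool_pos: [0.3973, 0.4004, 0.2464]
tool_rot: [3.141, 0.005, 0.496]
contact_force: [0.2, -0.2, -0.2]
opening: 0.0296
```

>>> {"op": "carry_out", "data": {
  "series": [
    {"jaw": 0, "travel": [0, 0, 0], "twist": -1},
    {"jaw": 0, "travel": [0, 0, 0], "twist": -1},
    {"jaw": 0, "travel": [0, 0, 0], "twist": -1},
    {"jaw": 0, "travel": [0, 0, 0], "twist": -1},
    {"jaw": 0, "travel": [0, 0, 0], "twist": -1},
    {"jaw": 0, "travel": [0, 0, 0], "twist": -1},
    {"jaw": 0, "travel": [0, 0, 0], "twist": -1},
    {"jaw": 0, "travel": [0, 0, 0], "twist": -1}
  ]
}}

```text
time: 46.6
tool_pos: [0.3979, 0.3995, 0.2468]
tool_rot: [-3.138, 0.004, 1.331]
contact_force: [0.5, -1.2, -0.8]
opening: 0.0299
```

>>> {"op": "carry_out", "data": {
  "series": [
    {"jaw": 0, "travel": [0, 0, 0], "twist": -1},
    {"jaw": 0, "travel": [0, 0, 0], "twist": -1},
    {"jaw": 0, "travel": [0, 0, 0], "twist": -1},
    {"jaw": 0, "travel": [0, 0, 0], "twist": 0}
  ]
}}

```text
time: 47.1
tool_pos: [0.398, 0.3996, 0.2472]
tool_rot: [-3.138, 0.002, 1.641]
contact_force: [0.6, 0.7, -0.7]
opening: 0.0298
```

```bash
python3 -c "
from h import *
print(go([.3987,.4004,.016]))
look([('bar1',.03)],'w7')"
```

```text
[0.021 0.027 3.854]
t 47.10 pos [0.398  0.3996 0.2472] rot [-3.138e+00  2.000e-03  1.641e+00] F [ 0.6  0.7 -0.7] T [-0.08  0.05  0.01] open 0.0298 q [0.65 0.4  1.38 0.   1.37 0.58]
bar1 0.98 [316. 148.] 2197 [0.4595 0.4064] [0.032 0.088] -86.2
bar1 0.57 [259. 206.] 9259 [0.4029 0.3039] [0.08  0.222] -85.8
```

>>> {"op": "carry_out", "data": {
  "series": [
    {"jaw": 0, "travel": [0.021, 0.02, 0.8], "twist": 0},
    {"jaw": 0, "travel": [0, 0, 0.8], "twist": 0},
    {"jaw": 0, "travel": [0, 0, 0.8], "twist": 0},
    {"jaw": 0, "travel": [0, 0, 0.7], "twist": 0},
    {"jaw": 0, "travel": [0, 0, 0.5], "twist": 0},
    {"jaw": 0, "travel": [0, 0, 0.25], "twist": 0},
    {"jaw": 0, "travel": [0, 0, 0], "twist": 0}
  ]
}}

```text
time: 48.08
tool_pos: [0.3995, 0.4013, 0.0178]
tool_rot: [-3.14, 0.001, 1.641]
contact_force: [0.9, -0.1, 0.4]
opening: 0.0295
```

>>> {"op": "carry_out", "data": {
  "series": [
    {"jaw": 42, "travel": [0, 0, 0], "twist": 0},
    {"jaw": 42, "travel": [0, 0, 0], "twist": 0},
    {"jaw": 42, "travel": [0, 0, -0.6], "twist": 0},
    {"jaw": 42, "travel": [0, 0, -0.8], "twist": 0},
    {"jaw": 42, "travel": [0, 0, -0.8], "twist": 0},
    {"jaw": 42, "travel": [0, 0, -0.9], "twist": 0},
    {"jaw": 100, "travel": [0, 0, -0.9], "twist": 0}
  ]
}}

```text
time: 48.95
tool_pos: [0.3997, 0.4014, 0.2615]
tool_rot: [3.14, -0.001, 1.642]
contact_force: [0.2, 0.4, 0.5]
opening: 0.0446
```

>>> {"op": "carry_out", "data": {
  "series": [
    {"jaw": 100, "travel": [-0.952, -0.043, 0], "twist": 0},
    {"jaw": 100, "travel": [-0.952, -0.043, 0], "twist": 0},
    {"jaw": 100, "travel": [-0.952, -0.043, 0], "twist": 0},
    {"jaw": 100, "travel": [-0.952, -0.043, 0], "twist": 0},
    {"jaw": 100, "travel": [-0.952, -0.043, 0], "twist": 0},
    {"jaw": 100, "travel": [-0.952, -0.043, 0], "twist": 0},
    {"jaw": 100, "travel": [-0.952, -0.043, 0], "twist": 0},
    {"jaw": 100, "travel": [-0.952, -0.043, 0], "twist": 0}
  ]
}}

```text
time: 49.95
tool_pos: [0.4117, -0.0575, 0.2596]
tool_rot: [3.139, 0.001, 1.642]
contact_force: [1.0, 0.5, 0.2]
opening: 0.0921
```

>>> {"op": "carry_out", "data": {
  "series": [
    {"jaw": 100, "travel": [-0.952, -0.043, 0], "twist": 0},
    {"jaw": 100, "travel": [-0.952, -0.043, 0], "twist": 0},
    {"jaw": 100, "travel": [-0.952, -0.043, 0], "twist": 0},
    {"jaw": 100, "travel": [-0.952, -0.043, 0], "twist": 0},
    {"jaw": 100, "travel": [-0.952, -0.043, 0], "twist": 0},
    {"jaw": 100, "travel": [-0.952, -0.043, 0], "twist": 0},
    {"jaw": 100, "travel": [0, 0, 0], "twist": 0}
  ]
}}

```text
time: 50.82
tool_pos: [0.42, -0.402, 0.2581]
tool_rot: [3.142, 0.001, 1.638]
contact_force: [-0.6, 0.7, -0.2]
opening: 0.0921
```

```bash
python3 -c "
from h import *
look([('round1',.044),('bar1',.046)],'w8')
print(go([.4264,-.421,.0275]))
cm=cam('top');robot.read_camera('top')
for r in robot.regions_of('top','bar1')[:5]: print('top bar',r['score'],rect(cm,r['pixels'],.026))"
```

```text
t 50.83 pos [ 0.42   -0.402   0.2581] rot [3.142e+00 1.000e-03 1.638e+00] F [-0.6  0.7 -0.2] T [-0.05  0.04  0.01] open 0.0921 q [-0.9   0.43  1.31 -0.    1.41 -0.96]
round1 0.78 [248.   1.] 217 [ 0.4028 -0.2517] [0.006 0.036] 3.9
round1 0.61 [262. 167.] 2018 [ 0.4237 -0.4217] [0.057 0.057] 81.4
[-0.394  0.064  3.857]
top bar 0.86 (array([0.4616, 0.4032]), array([0.032, 0.082]), -86.3)
top bar 0.7 (array([0.4928, 0.4025]), array([0.03 , 0.074]), -85.8)
top bar 0.63 (array([0.3994, 0.4013]), array([0.031, 0.088]), -85.9)
```

>>> {"op": "carry_out", "data": {
  "series": [
    {"jaw": 100, "travel": [-0.394, 0.04, 0.4], "twist": 0},
    {"jaw": 100, "travel": [0, 0, 0.8], "twist": 0},
    {"jaw": 100, "travel": [0, 0, 0.8], "twist": 0},
    {"jaw": 100, "travel": [0, 0, 0.8], "twist": 0},
    {"jaw": 100, "travel": [0, 0, 0.6], "twist": 0},
    {"jaw": 100, "travel": [0, 0, 0.35], "twist": 0},
    {"jaw": 100, "travel": [0, 0, 0.1], "twist": 0},
    {"jaw": 100, "travel": [0, 0, 0], "twist": 0}
  ]
}}

```text
time: 52.08
tool_pos: [0.4255, -0.4218, 0.0283]
tool_rot: [3.141, 0.001, 1.643]
contact_force: [0.6, -0.5, 0.4]
opening: 0.0919
```

>>> {"op": "carry_out", "data": {
  "series": [
    {"jaw": 0, "travel": [0, 0, 0], "twist": 0},
    {"jaw": 0, "travel": [0, 0, 0], "twist": 0},
    {"jaw": 0, "travel": [0, 0, 0], "twist": 0},
    {"jaw": 0, "travel": [0, 0, 0], "twist": 0},
    {"jaw": 0, "travel": [0, 0, 0], "twist": 0}
  ]
}}

```text
time: 52.7
tool_pos: [0.425, -0.4222, 0.0278]
tool_rot: [3.141, 0.0, 1.642]
contact_force: [-0.1, 0.7, 2.9]
opening: 0.0594
```

>>> {"op": "carry_out", "data": {
  "series": [
    {"jaw": 0, "travel": [0, 0, -0.8], "twist": 0},
    {"jaw": 0, "travel": [0, 0, -0.9], "twist": 0},
    {"jaw": 0, "travel": [0, 0, -0.9], "twist": 0},
    {"jaw": 0, "travel": [0, 0, -0.9], "twist": 0},
    {"jaw": 0, "travel": [0, 0, 0], "twist": 0}
  ]
}}

```text
time: 53.32
tool_pos: [0.4262, -0.4237, 0.2424]
tool_rot: [3.136, 0.008, 1.642]
contact_force: [-0.2, 0.2, -1.0]
opening: 0.0596
```

```bash
python3 -c "
from h import *
st();print(go([.5553,.2025,.25]))"
```

```text
t 53.33 pos [ 0.4262 -0.4237  0.2424] rot [3.136 0.008 1.642] F [-0.2  0.2 -1. ] T [-0.1   0.01  0.03] open 0.0596 q [-0.91  0.47  1.28  0.    1.38 -0.98]
[10.255  2.892 -0.192]
```

>>> {"op": "carry_out", "data": {
  "series": [
    {"jaw": 0, "travel": [0.932, 0.263, -0.017], "twist": 0},
    {"jaw": 0, "travel": [0.932, 0.263, -0.017], "twist": 0},
    {"jaw": 0, "travel": [0.932, 0.263, -0.017], "twist": 0},
    {"jaw": 0, "travel": [0.932, 0.263, -0.017], "twist": 0},
    {"jaw": 0, "travel": [0.932, 0.263, -0.017], "twist": 0},
    {"jaw": 0, "travel": [0.932, 0.263, -0.017], "twist": 0},
    {"jaw": 0, "travel": [0.932, 0.263, -0.017], "twist": 0},
    {"jaw": 0, "travel": [0.932, 0.263, -0.017], "twist": 0}
  ]
}}

```text
time: 54.32
tool_pos: [0.5185, 0.035, 0.2444]
tool_rot: [-3.14, -0.0, 1.642]
contact_force: [1.3, -0.8, -0.7]
opening: 0.0592
```

>>> {"op": "carry_out", "data": {
  "series": [
    {"jaw": 0, "travel": [0.932, 0.263, -0.017], "twist": 0},
    {"jaw": 0, "travel": [0.932, 0.263, -0.017], "twist": 0},
    {"jaw": 0, "travel": [0.932, 0.263, -0.017], "twist": 0},
    {"jaw": 0, "travel": [0, 0, 0], "twist": 0},
    {"jaw": 0, "travel": [0, 0, 0], "twist": 0}
  ]
}}

```text
time: 54.95
tool_pos: [0.5536, 0.2035, 0.2473]
tool_rot: [-3.139, 0.001, 1.643]
contact_force: [0.0, -0.0, -0.9]
opening: 0.0596
```

```bash
python3 -c "
from h import *
st();print(go([.5553,.2025,.042]))"
```

```text
t 54.95 pos [0.5536 0.2035 0.2473] rot [-3.139e+00  1.000e-03  1.643e+00] F [ 0.  -0.  -0.9] T [-0.09  0.03 -0.02] open 0.0596 q [ 0.22  0.45  1.3  -0.    1.39  0.15]
[-0.016  0.036  3.422]
```

>>> {"op": "carry_out", "data": {
  "series": [
    {"jaw": 0, "travel": [-0.016, 0.03, 0.7], "twist": 0},
    {"jaw": 0, "travel": [0, 0, 0.8], "twist": 0},
    {"jaw": 0, "travel": [0, 0, 0.7], "twist": 0},
    {"jaw": 0, "travel": [0, 0, 0.6], "twist": 0},
    {"jaw": 0, "travel": [0, 0, 0.4], "twist": 0},
    {"jaw": 0, "travel": [0, 0, 0.2], "twist": 0},
    {"jaw": 0, "travel": [0, 0, 0], "twist": 0}
  ]
}}

```text
time: 55.82
tool_pos: [0.5559, 0.202, 0.0444]
tool_rot: [-3.14, 0.0, 1.641]
contact_force: [0.1, -0.1, -0.3]
opening: 0.0595
```

>>> {"op": "carry_out", "data": {
  "series": [
    {"jaw": 74, "travel": [0, 0, 0], "twist": 0},
    {"jaw": 74, "travel": [0, 0, 0], "twist": 0},
    {"jaw": 74, "travel": [0, 0, -0.5], "twist": 0},
    {"jaw": 74, "travel": [0, 0, -0.7], "twist": 0},
    {"jaw": 74, "travel": [0, 0, -0.8], "twist": 0},
    {"jaw": 100, "travel": [0, 0, -0.8], "twist": 0},
    {"jaw": 100, "travel": [0, 0, -0.8], "twist": 0}
  ]
}}

```text
time: 56.7
tool_pos: [0.5559, 0.2031, 0.2633]
tool_rot: [3.14, -0.0, 1.642]
contact_force: [0.6, -0.3, 0.8]
opening: 0.0832
```

```bash
python3 -c "
from h import *
look([('round1',.026)],'w9')"
```

```text
t 56.70 pos [0.5559 0.2031 0.2633] rot [ 3.14  -0.     1.642] F [ 0.6 -0.3  0.8] T [-0.01 -0.01  0.05] open 0.0832 q [0.22 0.44 1.27 0.   1.43 0.15]
round1 0.8 [259. 147.] 1890 [0.5553 0.2033] [0.057 0.057] -85.9
```

>>> {"op": "carry_out", "data": {
  "series": [
    {"jaw": 100, "travel": [-0.868, -0.379, 0], "twist": 0},
    {"jaw": 100, "travel": [-0.868, -0.379, 0], "twist": 0},
    {"jaw": 100, "travel": [-0.868, -0.379, 0], "twist": 0},
    {"jaw": 100, "travel": [-0.868, -0.379, 0], "twist": 0},
    {"jaw": 100, "travel": [-0.868, -0.379, 0], "twist": 0},
    {"jaw": 100, "travel": [-0.868, -0.379, 0], "twist": 0},
    {"jaw": 100, "travel": [-0.868, -0.379, 0], "twist": 0},
    {"jaw": 100, "travel": [-0.868, -0.379, 0], "twist": 0}
  ]
}}

```text
time: 57.8
tool_pos: [0.4034, -0.227, 0.261]
tool_rot: [3.141, 0.001, 1.642]
contact_force: [1.4, -0.8, -0.3]
opening: 0.092
```

>>> {"op": "carry_out", "data": {
  "series": [
    {"jaw": 100, "travel": [0, 0, 0], "twist": 0},
    {"jaw": 100, "travel": [0, 0, 0], "twist": 0}
  ]
}}

```text
time: 58.05
tool_pos: [0.4043, -0.2251, 0.2607]
tool_rot: [3.141, -0.001, 1.641]
contact_force: [-0.9, 1.2, 0.4]
opening: 0.0916
```

```bash
python3 -c "
from h import *
look([('round1',.044)],'w10')
print(go([.404,-.226,.0275]))"
```

```text
t 58.05 pos [ 0.4043 -0.2251  0.2607] rot [ 3.141e+00 -1.000e-03  1.641e+00] F [-0.9  1.2  0.4] T [-0.11  0.06  0.06] open 0.0916 q [-0.67  0.2   1.62  0.    1.32 -0.75]
round1 0.88 [254. 149.] 2110 [ 0.4004 -0.2212] [0.057 0.058] 66.7
[-0.028 -0.014  3.888]
```

R2 is in the canister and R1 is in place below the gripper.

>>> {"op": "carry_out", "data": {
  "series": [
    {"jaw": 100, "travel": [0.02, -0.03, 0.4], "twist": 0},
    {"jaw": 100, "travel": [0, 0, 0.8], "twist": 0},
    {"jaw": 100, "travel": [0, 0, 0.8], "twist": 0},
    {"jaw": 100, "travel": [0, 0, 0.8], "twist": 0},
    {"jaw": 100, "travel": [0, 0, 0.6], "twist": 0},
    {"jaw": 100, "travel": [0, 0, 0.38], "twist": 0},
    {"jaw": 100, "travel": [0, 0, 0.1], "twist": 0},
    {"jaw": 100, "travel": [0, 0, 0], "twist": 0}
  ]
}}

```text
time: 59.15
tool_pos: [0.403, -0.2239, 0.0283]
tool_rot: [3.141, 0.0, 1.644]
contact_force: [0.1, -0.7, 0.6]
opening: 0.0917
```

>>> {"op": "carry_out", "data": {
  "series": [
    {"jaw": 0, "travel": [0, 0, 0], "twist": 0},
    {"jaw": 0, "travel": [0, 0, 0], "twist": 0},
    {"jaw": 0, "travel": [0, 0, 0], "twist": 0},
    {"jaw": 0, "travel": [0, 0, 0], "twist": 0},
    {"jaw": 0, "travel": [0, 0, 0], "twist": 0}
  ]
}}

```text
time: 59.78
tool_pos: [0.4025, -0.2246, 0.0282]
tool_rot: [3.141, 0.0, 1.642]
contact_force: [-1.1, 0.4, 3.8]
opening: 0.0594
```

>>> {"op": "carry_out", "data": {
  "series": [
    {"jaw": 0, "travel": [0, 0, -0.8], "twist": 0},
    {"jaw": 0, "travel": [0, 0, -0.9], "twist": 0},
    {"jaw": 0, "travel": [0, 0, -0.9], "twist": 0},
    {"jaw": 0, "travel": [0, 0, -0.9], "twist": 0},
    {"jaw": 0, "travel": [0, 0, -0.2], "twist": 0},
    {"jaw": 0, "travel": [0, 0, 0], "twist": 0}
  ]
}}

```text
time: 60.52
tool_pos: [0.4023, -0.2244, 0.2497]
tool_rot: [3.141, 0.0, 1.642]
contact_force: [-0.1, -0.3, -1.7]
opening: 0.0595
```

```bash
python3 -c "
from h import *
st();print(go([.5553,.2025,.25]))"
```

```text
t 60.52 pos [ 0.4023 -0.2244  0.2497] rot [3.141 0.    1.642] F [-0.1 -0.3 -1.7] T [-0.12  0.08 -0.05] open 0.0595 q [-0.68  0.2   1.65  0.    1.29 -0.75]
[ 6.916e+00  3.050e+00 -5.000e-03]
```

>>> {"op": "carry_out", "data": {
  "series": [
    {"jaw": 0, "travel": [0.864, 0.381, 0], "twist": 0},
    {"jaw": 0, "travel": [0.864, 0.381, 0], "twist": 0},
    {"jaw": 0, "travel": [0.864, 0.381, 0], "twist": 0},
    {"jaw": 0, "travel": [0.864, 0.381, 0], "twist": 0},
    {"jaw": 0, "travel": [0.864, 0.381, 0], "twist": 0},
    {"jaw": 0, "travel": [0.864, 0.381, 0], "twist": 0},
    {"jaw": 0, "travel": [0.864, 0.381, 0], "twist": 0},
    {"jaw": 0, "travel": [0.864, 0.381, 0], "twist": 0}
  ]
}}

```text
time: 61.52
tool_pos: [0.5548, 0.2038, 0.2469]
tool_rot: [-3.137, 0.001, 1.642]
contact_force: [0.2, -0.6, -0.3]
opening: 0.0593
```

>>> {"op": "carry_out", "data": {
  "series": [
    {"jaw": 0, "travel": [0, 0, 0], "twist": 0},
    {"jaw": 0, "travel": [0, 0, 0], "twist": 0},
    {"jaw": 0, "travel": [0, 0, 0], "twist": 0}
  ]
}}

```text
time: 61.9
tool_pos: [0.5549, 0.201, 0.2492]
tool_rot: [-3.14, 0.0, 1.641]
contact_force: [-0.2, -1.1, -0.9]
opening: 0.0591
```

```bash
python3 -c "
from h import *
st();print(go([.5553,.2025,.047]))"
```

```text
t 61.90 pos [0.5549 0.201  0.2492] rot [-3.14   0.     1.641] F [-0.2 -1.1 -0.9] T [-0.08  0.06 -0.02] open 0.0591 q [ 0.22  0.45  1.3  -0.    1.4   0.15]
[0.027 0.014 3.369]
```

>>> {"op": "carry_out", "data": {
  "series": [
    {"jaw": 0, "travel": [0.015, 0.01, 0.7], "twist": 0},
    {"jaw": 0, "travel": [0, 0, 0.8], "twist": 0},
    {"jaw": 0, "travel": [0, 0, 0.7], "twist": 0},
    {"jaw": 0, "travel": [0, 0, 0.6], "twist": 0},
    {"jaw": 0, "travel": [0, 0, 0.4], "twist": 0},
    {"jaw": 0, "travel": [0, 0, 0.17], "twist": 0},
    {"jaw": 0, "travel": [0, 0, 0], "twist": 0}
  ]
}}

```text
time: 62.78
tool_pos: [0.5558, 0.2025, 0.0478]
tool_rot: [-3.141, 0.0, 1.641]
contact_force: [0.2, -0.2, -0.9]
opening: 0.0594
```

>>> {"op": "carry_out", "data": {
  "series": [
    {"jaw": 74, "travel": [0, 0, 0], "twist": 0},
    {"jaw": 74, "travel": [0, 0, 0], "twist": 0},
    {"jaw": 74, "travel": [0, 0, -0.5], "twist": 0},
    {"jaw": 74, "travel": [0, 0, -0.7], "twist": 0},
    {"jaw": 74, "travel": [0, 0, -0.8], "twist": 0},
    {"jaw": 100, "travel": [0, 0, -0.8], "twist": 0},
    {"jaw": 100, "travel": [0, 0, -0.8], "twist": 0},
    {"jaw": 100, "travel": [0, 0, 0], "twist": 0}
  ]
}}

```text
time: 63.78
tool_pos: [0.5576, 0.2037, 0.2691]
tool_rot: [3.131, -0.002, 1.642]
contact_force: [-0.4, -0.5, -0.9]
opening: 0.0909
```

```bash
python3 -c "
from h import *
look([('round1',.046),('canister_mouth',.098),('canister',.098)],'w11')
cv2.imwrite('pics/both2.png',np.vstack([cv2.imread('pics/w11.png')[:225],robot.read_camera('top')]))
cm=cam('top')
for q,z in (('lid',.054),('round1',.044),('bar1',.026)):
  for r in robot.regions_of('top',q)[:3]: print(q,r['score'],rect(cm,r['pixels'],z))"
```

```text
t 63.77 pos [0.5576 0.2037 0.2691] rot [ 3.131e+00 -2.000e-03  1.642e+00] F [-0.4 -0.5 -0.9] T [-0.05  0.09 -0.  ] open 0.0909 q [0.22 0.44 1.26 0.   1.43 0.15]
round1 0.94 [256. 149.] 1980 [0.5569 0.2074] [0.056 0.056] -86.0
canister_mouth 0.6 [235. 136.] 20875 [0.5537 0.2106] [0.15  0.152] 90.0
canister 0.86 [237. 132.] 20500 [0.5537 0.2108] [0.148 0.15 ] -90.0
canister 0.74 [111. 218.] 1515 [0.4098 0.1326] [0.033 0.072] 36.8
canister 0.36 [268. 296.] 4059 [0.5796 0.0734] [0.09  0.138] 7.8
lid 0.69 (array([5.876e-01, 1.000e-04]), array([0.154, 0.164]), -1.1)
round1 0.5 (array([0.5598, 0.1936]), array([0.035, 0.062]), 17.0)
```

View pics/both2.png

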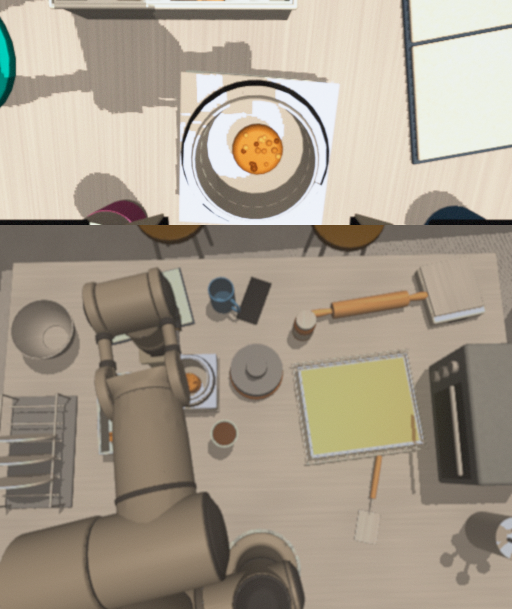

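The picture shows two biscuits stacked in the canister at (257,149), an empty tray, and the lid on the board. The cup and jam are in place. I'm going to fetch the lid.

>>> {"op": "carry_out", "data": {
  "series": [
    {"jaw": 100, "travel": [-0.849, 0.087, 0], "twist": 0},
    {"jaw": 100, "travel": [-0.849, 0.087, 0], "twist": 0},
    {"jaw": 100, "travel": [-0.849, 0.087, 0], "twist": 0},
    {"jaw": 100, "travel": [-0.849, 0.087, 0], "twist": 0},
    {"jaw": 100, "travel": [0, 0, 0], "twist": 0},
    {"jaw": 100, "travel": [0, 0, 0], "twist": 0},
    {"jaw": 100, "travel": [0, 0, 0], "twist": 0}
  ]
}}

```text
time: 65.05
tool_pos: [0.591, 0.0027, 0.2637]
tool_rot: [-3.141, -0.0, 1.644]
contact_force: [0.1, -0.7, 0.8]
opening: 0.0919
```

```bash
python3 -c "
from h import *
look([('lid',.0535),('lid',.014)],'w12',n=2)
print(go([.5913,.001,.0575]))"
```

```text
t 65.05 pos [0.591  0.0027 0.2637] rot [-3.141 -0.     1.644] F [ 0.1 -0.7  0.8] T [-0.13  0.04  0.01] open 0.0919 q [-0.13  0.44  1.27  0.    1.43 -0.2 ]
lid 0.86 [257. 149.] 15735 [5.902e-01 5.000e-04] [0.156 0.157] 66.7
lid 0.52 [51. 47.] 8369 [0.377  0.0978] [0.086 0.122] 4.2
lid 0.86 [257. 149.] 15735 [ 0.5908 -0.0072] [0.173 0.173] 66.7
lid 0.52 [51. 47.] 8369 [0.3548 0.1005] [0.096 0.135] 4.2
[-2.700e-02  1.000e-03  3.438e+00]
```

Measured and remembered lid positions agree. I'm gripping the knob.

>>> {"op": "carry_out", "data": {
  "series": [
    {"jaw": 100, "travel": [-0.025, 0, 0.8], "twist": 0},
    {"jaw": 100, "travel": [0, 0, 0.8], "twist": 0},
    {"jaw": 100, "travel": [0, 0, 0.8], "twist": 0},
    {"jaw": 100, "travel": [0, 0, 0.6], "twist": 0},
    {"jaw": 100, "travel": [0, 0, 0.3], "twist": 0},
    {"jaw": 100, "travel": [0, 0, 0.13], "twist": 0},
    {"jaw": 100, "travel": [0, 0, 0], "twist": 0}
  ]
}}

```text
time: 66.08
tool_pos: [0.5914, 0.0003, 0.058]
tool_rot: [-3.142, -0.0, 1.643]
contact_force: [0.8, 0.5, -0.5]
opening: 0.0916
```

>>> {"op": "carry_out", "data": {
  "series": [
    {"jaw": 0, "travel": [0, 0, 0], "twist": 0},
    {"jaw": 0, "travel": [0, 0, 0], "twist": 0},
    {"jaw": 0, "travel": [0, 0, 0], "twist": 0},
    {"jaw": 0, "travel": [0, 0, 0], "twist": 0},
    {"jaw": 0, "travel": [0, 0, 0], "twist": 0},
    {"jaw": 0, "travel": [0, 0, 0], "twist": 0}
  ],
  "squeeze": 55
}}

```text
time: 66.82
tool_pos: [0.5915, -0.0001, 0.0583]
tool_rot: [3.141, 0.0, 1.642]
contact_force: [0.1, 0.1, 4.3]
opening: 0.059
```

```bash
python3 -c "
from h import *
st()"
```

```text
t 66.83 pos [ 5.915e-01 -1.000e-04  5.830e-02] rot [3.141 0.    1.642] F [0.1 0.1 4.3] T [-0.05  0.14 -0.06] open 0.0590 q [-0.13  0.64  1.54  0.    0.97 -0.2 ]
```

>>> {"op": "carry_out", "data": {
  "series": [
    {"jaw": 0, "travel": [0, 0, -0.5], "twist": 0},
    {"jaw": 0, "travel": [0, 0, -0.8], "twist": 0},
    {"jaw": 0, "travel": [0, 0, -0.8], "twist": 0},
    {"jaw": 0, "travel": [0, 0, -0.3], "twist": 0},
    {"jaw": 0, "travel": [0, 0, 0], "twist": 0}
  ]
}}

```text
time: 67.45
tool_pos: [0.5917, -0.0001, 0.2028]
tool_rot: [3.14, 0.0, 1.642]
contact_force: [0.1, -0.4, -3.1]
opening: 0.0591
```

```bash
python3 -c "
from h import *
st();s=robot.observe();print(go([.555,.2021,s['tool_pos'][2]]))"
```

```text
t 67.45 pos [ 5.917e-01 -1.000e-04  2.028e-01] rot [3.14  0.    1.642] F [ 0.1 -0.4 -3.1] T [-0.08  0.06  0.03] open 0.0591 q [-0.13  0.48  1.37  0.    1.29 -0.2 ]
[ 3.405e+00 -3.690e-01 -2.000e-03]
```

>>> {"op": "carry_out", "data": {
  "series": [
    {"jaw": 0, "travel": [0.847, -0.092, 0], "twist": 0},
    {"jaw": 0, "travel": [0.847, -0.092, 0], "twist": 0},
    {"jaw": 0, "travel": [0.847, -0.092, 0], "twist": 0},
    {"jaw": 0, "travel": [0.847, -0.092, 0], "twist": 0},
    {"jaw": 0, "travel": [0, 0, 0], "twist": 0},
    {"jaw": 0, "travel": [0, 0, 0], "twist": 0},
    {"jaw": 0, "travel": [0, 0, 0], "twist": 0}
  ]
}}

```text
time: 68.32
tool_pos: [0.5548, 0.1999, 0.2011]
tool_rot: [-3.14, 0.0, 1.641]
contact_force: [0.2, 0.3, -2.3]
opening: 0.059
```

```bash
python3 -c "
from h import *
st();print(go([.555,.2012,.145]))
cv2.imwrite('pics/s4.png',cv2.resize(robot.read_camera('side')[80:240,160:330],None,fx=3,fy=3))"
```

```text
t 68.33 pos [0.5548 0.1999 0.2011] rot [-3.14   0.     1.641] F [ 0.2  0.3 -2.3] T [-0.1   0.    0.02] open 0.0590 q [ 0.22  0.48  1.38 -0.    1.28  0.15]
[0.022 0.006 0.935]
```

View pics/s4.png

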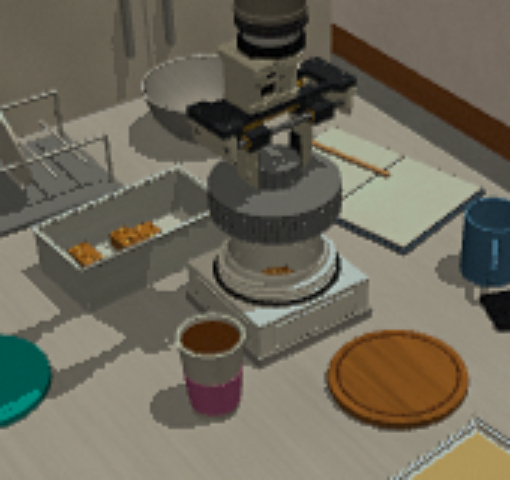

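The side crop shows the lid level in the gripper above the mouth. The bars are in the tin and the biscuits in the canister. I'm lowering in small steps.

>>> {"op": "carry_out", "data": {
  "series": [
    {"jaw": 0, "travel": [0.02, 0.005, 0.3], "twist": 0},
    {"jaw": 0, "travel": [0, 0, 0.3], "twist": 0},
    {"jaw": 0, "travel": [0, 0, 0.25], "twist": 0},
    {"jaw": 0, "travel": [0, 0, 0.1], "twist": 0},
    {"jaw": 0, "travel": [0, 0, 0], "twist": 0}
  ]
}}

```text
time: 69.0
tool_pos: [0.555, 0.2021, 0.1448]
tool_rot: [-3.141, -0.0, 1.642]
contact_force: [0.8, -0.5, -1.8]
opening: 0.0593
```

>>> {"op": "carry_out", "data": {
  "series": [
    {"jaw": 0, "travel": [0, 0, 0.05], "twist": 0},
    {"jaw": 0, "travel": [0, 0, 0.05], "twist": 0},
    {"jaw": 0, "travel": [0, 0, 0], "twist": 0}
  ]
}}

```text
time: 69.38
tool_pos: [0.5549, 0.2024, 0.1389]
tool_rot: [-3.141, -0.0, 1.642]
contact_force: [0.4, 0.2, -2.6]
opening: 0.0591
```

```bash
python3 -c "
from h import *
st()"
```

```text
t 69.38 pos [0.5549 0.2024 0.1389] rot [-3.141 -0.     1.642] F [ 0.4  0.2 -2.6] T [-0.14  0.11 -0.03] open 0.0591 q [0.22 0.54 1.46 0.   1.14 0.15]
```

>>> {"op": "carry_out", "data": {
  "series": [
    {"jaw": 0, "travel": [-0.01, 0, 0.04], "twist": 0},
    {"jaw": 0, "travel": [0, 0, 0.03], "twist": 0},
    {"jaw": 0, "travel": [0, 0, 0], "twist": 0}
  ]
}}

```text
time: 69.75
tool_pos: [0.5549, 0.2017, 0.1345]
tool_rot: [-3.141, -0.0, 1.642]
contact_force: [-0.3, -0.3, -3.3]
opening: 0.0588
```

>>> {"op": "carry_out", "data": {
  "series": [
    {"jaw": 0, "travel": [0, 0, 0.03], "twist": 0},
    {"jaw": 0, "travel": [0, 0, 0], "twist": 0}
  ]
}}

```text
time: 70.0
tool_pos: [0.5549, 0.2018, 0.1328]
tool_rot: [-3.141, -0.0, 1.642]
contact_force: [0.3, -0.1, -2.6]
opening: 0.0592
```

>>> {"op": "carry_out", "data": {
  "series": [
    {"jaw": 0, "travel": [0, 0, 0.03], "twist": 0},
    {"jaw": 0, "travel": [0, 0, 0], "twist": 0}
  ]
}}

```text
time: 70.25
tool_pos: [0.5549, 0.2017, 0.131]
tool_rot: [-3.141, -0.0, 1.642]
contact_force: [0.2, -0.1, -3.4]
opening: 0.0589
```

>>> {"op": "carry_out", "data": {
  "series": [
    {"jaw": 0, "travel": [0, 0, 0.03], "twist": 0},
    {"jaw": 0, "travel": [0, 0, 0], "twist": 0}
  ]
}}

```text
time: 70.5
tool_pos: [0.5549, 0.2017, 0.1292]
tool_rot: [-3.141, -0.0, 1.642]
contact_force: [-0.2, -0.9, -2.2]
opening: 0.0592
```

>>> {"op": "carry_out", "data": {
  "series": [
    {"jaw": 0, "travel": [0, 0, 0.02], "twist": 0},
    {"jaw": 0, "travel": [0, 0, 0], "twist": 0}
  ]
}}

```text
time: 70.75
tool_pos: [0.5549, 0.2017, 0.128]
tool_rot: [-3.141, -0.0, 1.642]
contact_force: [-0.6, 0.3, -1.6]
opening: 0.0588
```

>>> {"op": "carry_out", "data": {
  "series": [
    {"jaw": 0, "travel": [0, 0, 0.02], "twist": 0},
    {"jaw": 0, "travel": [0, 0, 0], "twist": 0}
  ]
}}

```text
time: 71.0
tool_pos: [0.555, 0.2018, 0.1269]
tool_rot: [-3.141, -0.0, 1.642]
contact_force: [-0.7, -0.2, -2.5]
opening: 0.0593
```

>>> {"op": "carry_out", "data": {
  "series": [
    {"jaw": 0, "travel": [0, 0, 0.02], "twist": 0},
    {"jaw": 0, "travel": [0, 0, 0], "twist": 0}
  ]
}}

```text
time: 71.25
tool_pos: [0.5549, 0.2018, 0.1256]
tool_rot: [-3.141, -0.0, 1.642]
contact_force: [0.2, 0.7, -2.1]
opening: 0.059
```

>>> {"op": "carry_out", "data": {
  "series": [
    {"jaw": 0, "travel": [0, 0, 0.02], "twist": 0},
    {"jaw": 0, "travel": [0, 0, 0], "twist": 0}
  ]
}}

```text
time: 71.5
tool_pos: [0.555, 0.2018, 0.1244]
tool_rot: [-3.141, -0.0, 1.642]
contact_force: [0.2, -0.2, -3.1]
opening: 0.0592
```

>>> {"op": "carry_out", "data": {
  "series": [
    {"jaw": 0, "travel": [0, 0, 0.02], "twist": 0},
    {"jaw": 0, "travel": [0, 0, 0], "twist": 0}
  ]
}}

```text
time: 71.75
tool_pos: [0.5551, 0.2018, 0.124]
tool_rot: [3.141, -0.0, 1.642]
contact_force: [-2.5, -1.6, 3.2]
opening: 0.0589
```

>>> {"op": "carry_out", "data": {
  "series": [
    {"jaw": 0, "travel": [0, 0, 0.015], "twist": 0},
    {"jaw": 0, "travel": [0, 0, 0], "twist": 0}
  ]
}}

```text
time: 72.0
tool_pos: [0.5551, 0.2018, 0.1239]
tool_rot: [3.14, -0.0, 1.642]
contact_force: [-4.1, -0.5, 10.7]
opening: 0.059
```

Contact came with the lid's origin near 80 mm, inside the expected range. I'm easing off and releasing.

>>> {"op": "carry_out", "data": {
  "series": [
    {"jaw": 0, "travel": [0, 0, -0.012], "twist": 0},
    {"jaw": 0, "travel": [0, 0, 0], "twist": 0},
    {"jaw": 100, "travel": [0, 0, 0], "twist": 0},
    {"jaw": 100, "travel": [0, 0, 0], "twist": 0},
    {"jaw": 100, "travel": [0, 0, 0], "twist": 0},
    {"jaw": 100, "travel": [0, 0, 0], "twist": 0},
    {"jaw": 100, "travel": [0, 0, -0.3], "twist": 0},
    {"jaw": 100, "travel": [0, 0, -0.6], "twist": 0}
  ]
}}

```text
time: 73.0
tool_pos: [0.5541, 0.2015, 0.1762]
tool_rot: [-3.138, 0.0, 1.642]
contact_force: [0.9, -0.5, 0.4]
opening: 0.0918
```

>>> {"op": "carry_out", "data": {
  "series": [
    {"jaw": 100, "travel": [0, 0, -0.8], "twist": 0},
    {"jaw": 100, "travel": [0, 0, -0.8], "twist": 0},
    {"jaw": 100, "travel": [0, 0, 0], "twist": 0}
  ]
}}

```text
time: 73.38
tool_pos: [0.5568, 0.2022, 0.2776]
tool_rot: [3.133, -0.001, 1.642]
contact_force: [-0.6, -0.2, 0.3]
opening: 0.0914
```

```bash
python3 -c "
from h import *
look([('lid',.1195),('bar1',.026)],'w13',n=4)
cm=cam('wrist')
s=robot.read_camera('side')
cv2.imwrite('pics/end.png',np.hstack([cv2.resize(s[100:250,160:330],None,fx=2.4,fy=2.4),cv2.resize(cv2.imread('pics/w13.png'),(384,360))]))"
```

```text
t 73.38 pos [0.5568 0.2022 0.2776] rot [ 3.133e+00 -1.000e-03  1.642e+00] F [-0.6 -0.2  0.3] T [-0.14  0.01  0.01] open 0.0914 q [0.22 0.43 1.25 0.   1.45 0.15]
lid 0.71 [253. 158.] 20909 [0.5534 0.2026] [0.156 0.156] -44.4
```

View pics/end.png

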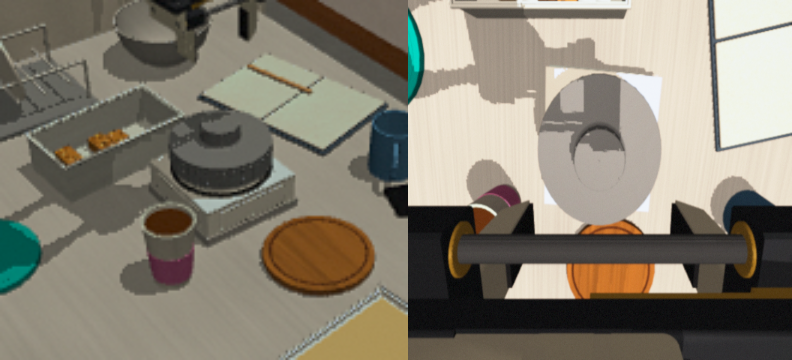

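The lid sits level over the mouth, measured at (0.553, 0.203) against the canister axis at (0.555, 0.202). The gripper is clear.

```bash
python3 -c "
from h import *
cm=cam('top');robot.read_camera('top')
for q,z in (('lid',.1195),('bar1',.026),('cup',.108),('jam',.1)):
  for r in robot.regions_of('top',q)[:3]: print(q,round(r['score'],2),*rect(cm,r['pixels'],z))
robot.hand_in();st()"
```

```text
lid 0.79 [0.556  0.1619] [0.089 0.165] 8.7
bar1 0.66 [0.5564 0.1706] [0.11  0.182] -0.3
cup 0.92 [0.3929 0.0933] [0.076 0.076] -0.7
cup 0.22 [0.5583 0.1635] [0.084 0.163] 8.7
jam 0.97 [ 0.706  -0.1401] [0.067 0.093] -2.4
the job is handed in; nothing more can be done
the job is handed in; nothing more can be done
```

The bake is packed away and the job is handed in, at about 74 s of the 210 s allowed.

- **Lid:** I unscrewed it about 240° in twists of 6° and stood it on the wooden board. After sorting, I set it back without screwing it on. It touched down with its origin about 80 mm above the worktop, within the expected range. The last wrist measurement put it within 2 mm of the canister's axis, and it looked level in the side view.
- **Bake:** Five pieces were present. Both round biscuits are stacked in the canister and all three bars are in the loaf tin. The tray was empty in the view taken before I fetched the lid.
- **Bystanders:** The cup and jar measured within about 2 mm of where they started.

**Checks that disagreed or fell short:**
- The first bar in the tin shifted about 27 mm along it after being placed, but stayed inside.
- In the last top view the arm hid the tin and part of the lid. The networks then gave no usable bar count and a wrong lid position.
- For the bars I rely on an earlier top view that showed all three in the tin. The later side pictures still show bars there, though not as three separate pieces. The lid position comes from the last wrist and side views.

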